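# Pack up the drawer hardware and hang the gauge

## Robot

A 6-joint arm with a two-finger parallel gripper is mounted at the origin on the work surface. World frame = base frame: x ahead of the robot, y to its left, z up, the work surface at z = 0. Lengths are in m, angles in rad, forces in N, time in s.
With the tool pointing down it reaches from about 0.325 to 0.775 m from the base axis. Payload 5.5 kg.
Tool frame: the origin (TCP) lies on the centre line of the jaws, within the pads' length; the fingertips stand ahead of it and the grasp point (between the pads) lies 3 mm ahead of it (tip_reach is the z of the fingertips in the tool frame, in m); z points along the fingers, y is the direction in which the jaws open and shut (so a half turn about z gives the same grasp; the last joint's range is limited). The gripper opens to 88 mm and grips with 3 to 60 N. Pads are 20 mm wide; open, the fingers measure 115 mm over their backs; the gripper's body (75 mm by 178 mm) begins 61 mm behind the grasp point.
Start: joints at [1.199, 0.091, 1.231, -0, 1.82, -0.057], TCP at [0.186, 0.571, 0.245] pointing down, gripper open.
Joint ranges: [-2.87, 2.87], [-0.86, 2.18], [0.17, 2.46], [-1.51, 4.65], [0.06, 2.69], [-2.65, 2.65]. Speed limits (rad/s): [2.57, 2.57, 3.01, 3.14, 3.14, 3.14].

## Interface

Orientations are given as [roll, pitch, yaw] about the fixed x, y, z axes, in that order (R = Rz(yaw) Ry(pitch) Rx(roll)).
In Python, from station import * gives the robot as it stands. The module is installed in compiled form; this text tells all that it offers.
- The arm moves only by the tool jog_arm, never from a script. Its argument "targets" is a list of rows, each a list of 7 numbers: the closure, from -1 (fully open) to 1 (shut), then the shift along the world's x, y, z in mm, then the turn, a rotation vector about the world's x, y, z in degrees. In form: [[hand, tx, ty, tz, ax, ay, az], ...]. A call has 1 to 20 rows; each row is the pose to reach, as a shift and turn from the pose commanded when the call began; what a row does not reach only later rows make up. A row lasts 1/10 s, in which the tool goes at most 50 mm and 8.59 degrees, less where a joint would pass 70% of its speed; a pose out of reach is approached as far as the arm can. A call with a gripper value outside its range is refused whole. The fingers move at their own pace and stop on an object; the grip force is fixed at half the most. Time passes only in rows, so rows that repeat a pose let the fingers close. It gives the time, the measured TCP pose, the force and the opening at its end, in the units of the state.
- read_state(): the state, without advancing time (a new reading comes with each control period).
- grab_frame(name): name is "side" or "top"; returns the picture (400x640x3 uint8, blue, green, red); there is no depth.
- calibration(name): a dict with "mtx" (3x3 intrinsics, pixels), "dist" ([k1, k2, p1, p2, k3] as OpenCV has them; the pictures are not rectified), "R" (3x3) and "t" (3): a world point X has camera coordinates R X + t. Camera axes: x right, y down, z forward; pixel columns grow to the right and rows downward; lengths in m; the calibration is good to about 2 mm. A picture is of the moment at which its call begins. calibration takes no time and is no camera call.
- hand_in(): hands the job in, once; it reports no verdict.
Trained networks look in the newest picture that a camera, given by its name, has taken for a name from the list of things; names that differ only in an ending like _2 or _b are one class to them, and where a whole thing is asked for, a point or a joint stands for the part that bears it (a point fixed in the world has none). Each returns a list of dicts, best first, with "conf" (0 to 1); they miss things now and then, are a little off and sometimes report something else, mostly with a low value. They report only what shows in the picture. A call takes as long as a camera call.
- outline_of(name, camera): "pixels" (400x640 bool, what is visible of it) and "uv" ([column, row] in pixels, amid what is visible of it).
The state is a dict: "t": time; "joint_pos": joint angles; "joint_vel": joint speeds; "joint_efforts": joint torques, N m; "tcp_pos": TCP position; "tcp_rot": TCP orientation; "contact_force": force on the tool from outside, world axes, zero at the start; "moment": the same for the moment, N m; "width": finger opening in m.
Only numpy, scipy, OpenCV 4.12 (cv2) and the standard library are available. Lean on these libraries where they do the work, as an engineer would, in place of code of your own. Each camera call takes 0.05 s, during which the arm holds its last target.

## Task

The drawers are fitted, so clear the bench: empty the cup of wooden knobs into the plywood case, lay every drawer pull in the case too, and only then press the lid fully shut, past its catch. Stand the empty cup upright in the middle of the round cork mat, and hang the gauge by its hole on the hook with the yellow graduated face outward, away from the post. Leave the glue bottle and the screwdriver where they are.

Things in the scene. Friction and masses are not known exactly. Their poses are not given: they have to be found in the camera images.
- case: Open-topped plywood hardware case fixed to the bench, outside 180 (case x) x 250 (case y) x 70 mm high, walls and floor 6 mm. Origin at the centre of its underside on the bench. Its lid is hinged along the top of its +x wall; the catch is in the middle of its -x wall (the front).
- lid (a joint): Angle of the case's wooden lid (180 x 250 x 10 mm), rad: 0 fully shut, grows as it opens, stop at 1.95; starts wide open, leaning a little back past upright. Stiff hinge: it stays where left; 2 to 3 N at the free edge moves it. From about 0.1 rad a nub on the lid meets a sprung catch; pressing the free edge down with about 15 N snaps it past, and it then sits at 0.
- lid_hinge (a point): Middle of the lid's hinge line, 70 mm above the bench, at the top of the case's +x wall. Turns with the lid: its x axis runs in the lid's plane from the free edge to the hinge, its z axis points out of the lid's outer face. The inner face lies in the plane through this point, the outer face 10 mm further along z.
- lid_front (a point): Middle of the lid's free edge on its outer face, 180 mm from the hinge; same axes as lid_hinge. A brass bracket with the catch nub, 46 mm wide, stands out 16 mm beyond the edge here. With the lid shut it is above the catch.
- cup_c (a point): Aluminium cup holding the knobs, round, 75 mm high, outer diameter 61 mm at the foot and 68 mm at the rim, wall 3.5 mm, floor 5 mm thick, about 0.1 kg empty. Point on its axis, half-way up (64 mm diameter there); z is the cup's axis, towards the mouth.
- mat_top (a point): Round flat cork mat fixed to the bench, 104 mm diameter, 4 mm thick. Point at the centre of its top face.
- gauge_c (a point): Flat plywood gauge, 10 mm thick (x), 175 mm tall (z), 0.12 kg, upright in the rack at the start. 110 mm wide (y) up to 75 mm from its lower edge, 88 mm up to 124 mm, then a neck 46 mm wide to the top, to grip. One broad face is yellow with black graduations, the other bare. Point: plate centre, half-way up (87.5 mm); x points out of the yellow face, z up along the neck.
- gauge_hole (a point): Middle of the gauge's hanging hole, 94 mm above its lower edge; axes as gauge_c. The hole is 40 mm wide from 75 to about 103 mm above the lower edge, then narrows like a roof to a peak at 117 mm; hung at rest, the axis of the 8 mm hook lies 112 mm above the lower edge.
- rack: Wooden rack fixed to the bench, base 75 x 130 x 12 mm, with two cheeks 18 mm thick, 120 mm long (rack y) up to 54 mm high that leave a 13 mm slot along rack y, in which the gauge stands on the base. Origin at the centre of the underside.
- stand: Hook stand fixed to the bench: wooden foot 110 x 110 x 16 mm, steel post of 16 mm diameter up to 204 mm high, and at the top a level steel hook, 8 mm diameter, along the stand's +x, which is outward, away from the post. Origin at the centre of the foot's underside, under the post.
- hook_mid (a point): Point on the axis of the level part of the hook, half-way along it (45 mm from the post axis), 200 mm above the bench; axes as the stand's (x outward, z up).
- hook_tip (a point): Centre of the hook's upturned end: 90 mm out from the post axis and 10 mm above the axis of the level part; the end is round, 4 mm radius. Axes as the stand's.
- glue: Bystander: white glue bottle with an orange cap, 56 mm diameter, 130 mm high, standing loose. Origin at the centre of its foot.
- driver: Bystander: screwdriver with a red handle lying loose on the bench, about 200 mm long along its x axis.
- knob0_c (a point): Turned dark wooden drawer knob 1 of up to 6 (4 to 6 are there), ball-like, 16 mm, 10 g, in the cup at the start. Its centre.
- knob1_c (a point): Turned dark wooden drawer knob 2 of up to 6 (4 to 6 are there), ball-like, 16 mm, 10 g, in the cup at the start. Its centre.
- knob2_c (a point): Turned dark wooden drawer knob 3 of up to 6 (4 to 6 are there), ball-like, 16 mm, 10 g, in the cup at the start. Its centre.
- knob3_c (a point): Turned dark wooden drawer knob 4 of up to 6 (4 to 6 are there), ball-like, 16 mm, 10 g, in the cup at the start. Its centre.
- knob4_c (a point): Turned dark wooden drawer knob 5 of up to 6 (4 to 6 are there), ball-like, 16 mm, 10 g, in the cup at the start. Its centre.
- knob5_c (a point): Turned dark wooden drawer knob 6 of up to 6 (4 to 6 are there), ball-like, 16 mm, 10 g, in the cup at the start. Its centre.
- pull0_c (a point): Drawer pull 1 of up to 3 (1 to 3 are there): dark wooden bar with two brass feet, 100 mm long (x) x 20 mm wide (y) x 24 mm high (z), 70 g. Its centre, half-way up.
- pull1_c (a point): Drawer pull 2 of up to 3 (1 to 3 are there): dark wooden bar with two brass feet, 100 mm long (x) x 20 mm wide (y) x 24 mm high (z), 70 g. Its centre, half-way up.
- pull2_c (a point): Drawer pull 3 of up to 3 (1 to 3 are there): dark wooden bar with two brass feet, 100 mm long (x) x 20 mm wide (y) x 24 mm high (z), 70 g. Its centre, half-way up.

How it is judged:
On the way, in this order (a step that is already met when the one before it is completed fails the run):
1. all the knobs and pulls that are there lie in the open case (x of knob0_c in the frame of case between -0.085 and 0.085 m and y of knob0_c in the frame of case between -0.12 and 0.12 m and z of knob0_c in the frame of case between 0.005 and 0.07 m and x of knob1_c in the frame of case between -0.085 and 0.085 m and y of knob1_c in the frame of case between -0.12 and 0.12 m and z of knob1_c in the frame of case between 0.005 and 0.07 m and x of knob2_c in the frame of case between -0.085 and 0.085 m and y of knob2_c in the frame of case between -0.12 and 0.12 m and z of knob2_c in the frame of case between 0.005 and 0.07 m and x of knob3_c in the frame of case between -0.085 and 0.085 m and y of knob3_c in the frame of case between -0.12 and 0.12 m and z of knob3_c in the frame of case between 0.005 and 0.07 m and x of knob4_c in the frame of case between -0.085 and 0.085 m and y of knob4_c in the frame of case between -0.12 and 0.12 m and z of knob4_c in the frame of case between 0.005 and 0.07 m and x of knob5_c in the frame of case between -0.085 and 0.085 m and y of knob5_c in the frame of case between -0.12 and 0.12 m and z of knob5_c in the frame of case between 0.005 and 0.07 m and x of pull0_c in the frame of case between -0.085 and 0.085 m and y of pull0_c in the frame of case between -0.12 and 0.12 m and z of pull0_c in the frame of case between 0.005 and 0.07 m and x of pull1_c in the frame of case between -0.085 and 0.085 m and y of pull1_c in the frame of case between -0.12 and 0.12 m and z of pull1_c in the frame of case between 0.005 and 0.07 m and x of pull2_c in the frame of case between -0.085 and 0.085 m and y of pull2_c in the frame of case between -0.12 and 0.12 m and z of pull2_c in the frame of case between 0.005 and 0.07 m and value of joint lid above 0.3 rad), for 0.2 s.
2. the lid is pressed shut past its catch (value of joint lid below 0.02 rad), for 0.2 s.
At the end, for the whole second after the job is handed in: Every knob and pull present is in the case, the lid is shut (under 0.02 rad), the cup stands upright with its axis within 27 mm of the mat centre, and the gauge hangs at rest by its hole on the hook, upright within 0.25 rad, the hook end sticking out on the graduated side (x of knob0_c in the frame of case between -0.085 and 0.085 m and y of knob0_c in the frame of case between -0.12 and 0.12 m and z of knob0_c in the frame of case between 0.005 and 0.07 m and x of knob1_c in the frame of case between -0.085 and 0.085 m and y of knob1_c in the frame of case between -0.12 and 0.12 m and z of knob1_c in the frame of case between 0.005 and 0.07 m and x of knob2_c in the frame of case between -0.085 and 0.085 m and y of knob2_c in the frame of case between -0.12 and 0.12 m and z of knob2_c in the frame of case between 0.005 and 0.07 m and x of knob3_c in the frame of case between -0.085 and 0.085 m and y of knob3_c in the frame of case between -0.12 and 0.12 m and z of knob3_c in the frame of case between 0.005 and 0.07 m and x of knob4_c in the frame of case between -0.085 and 0.085 m and y of knob4_c in the frame of case between -0.12 and 0.12 m and z of knob4_c in the frame of case between 0.005 and 0.07 m and x of knob5_c in the frame of case between -0.085 and 0.085 m and y of knob5_c in the frame of case between -0.12 and 0.12 m and z of knob5_c in the frame of case between 0.005 and 0.07 m and x of pull0_c in the frame of case between -0.085 and 0.085 m and y of pull0_c in the frame of case between -0.12 and 0.12 m and z of pull0_c in the frame of case between 0.005 and 0.07 m and x of pull1_c in the frame of case between -0.085 and 0.085 m and y of pull1_c in the frame of case between -0.12 and 0.12 m and z of pull1_c in the frame of case between 0.005 and 0.07 m and x of pull2_c in the frame of case between -0.085 and 0.085 m and y of pull2_c in the frame of case between -0.12 and 0.12 m and z of pull2_c in the frame of case between 0.005 and 0.07 m and value of joint lid below 0.02 rad and horizontal distance between cup_c and mat_top below 0.027 m and angle between cup_c's own z axis and vertical below 0.12 rad and height (world z) of cup_c below 0.05 m and linear speed of cup below 0.03 m/s and x of hook_tip in the frame of gauge_c between 0.008 and 0.095 m and y of hook_tip in the frame of gauge_c between -0.022 and 0.022 m and z of hook_tip in the frame of gauge_c between 0 and 0.055 m and angle between gauge_c's own z axis and vertical below 0.25 rad and contact force between gauge and stand above 0.4 N and linear speed of gauge below 0.05 m/s); the robot touches nothing.
It fails at once if the glue bottle is moved by more than 30 mm (distance of glue from where it was at the start of the episode above 0.03 m).
It fails at once if the screwdriver is moved by more than 30 mm (distance of driver from where it was at the start of the episode above 0.03 m).
Of knob0, knob1, knob2, knob3, knob4, knob5 only 4 to 6 are there at a start; the rules pass over those that are not, and their reading is None.
Of pull0, pull1, pull2 only 1 to 3 are there at a start; the rules pass over those that are not, and their reading is None.
At some moment in a run one of pull0, pull1, pull2 may be knocked a few centimetres aside while the robot is not near it.
It also fails if it takes over 210 s, if anything falls off the work surface, if the arm or the gripper's body presses on something with over 40 N, if the wrist force passes 120 N, or if a joint passes its speed limit or range.

## Working session

There is one attempt and no reset: what is moved stays moved. The work goes in short steps, Python scripts to look and compute and a tool call to move; the robot and the scene stay as the last step left them, time stands still between calls to the robot, and variables do not carry over. Pictures are saved under pics/ and viewed, and the job is handed in when it is done.

Besides the shell and the picture viewer there is one more tool, called after "Call:" in YAML: its name, and indented under it one key for each argument. jog_arm: Moves the arm, as the interface text tells. Its arguments: {"type":"object","properties":{"targets":{"type":"array"}},"required":["targets"]}

```bash
ls; mkdir -p pics; python3 - <<'E'
from station import *
import cv2
s=read_state(); print(s)
for n in("side","top"):
    im=grab_frame(n); cv2.imwrite(f"pics/{n}0.png",im); c=calibration(n); print(n,c)
E
```

```text
pics
{'t': 0.0, 'joint_pos': array([ 1.19929470e+00,  9.18378401e-02,  1.23187511e+00, -2.61695220e-05,
        1.81978142e+00, -5.67129401e-02]), 'joint_vel': array([ 0.00078161, -0.00042182, -0.00112332,  0.00111065, -0.00282041,
       -0.00119229]), 'joint_efforts': array([ 9.10805320e-04, -4.46459270e+01, -4.06439102e+01,  6.98324852e-02,
        2.97873595e-02, -1.60708191e-04]), 'tcp_pos': array([0.18569542, 0.57027826, 0.2435255 ]), 'tcp_rot': array([-3.13969255e+00, -8.24603329e-05,  2.82679746e+00]), 'contact_force': array([-0.24836888,  1.05141229, -0.33146471]), 'moment': array([0.04090882, 0.00208214, 0.01786428]), 'width': 0.08781475695800395}
side {'mtx': array([[399.26598254,   0.        , 313.22329764],
       [  0.        , 399.26598254, 204.08015267],
       [  0.        ,   0.        ,   1.        ]]), 'dist': array([-0.02798473,  0.        ,  0.        ,  0.        ,  0.        ]), 'R': array([[ 0.85783521, -0.51365171, -0.01675305],
       [-0.27095916, -0.424341  , -0.86401149],
       [ 0.43669197,  0.74571887, -0.50319329]]), 't': array([-0.50010819,  0.28477143,  0.75644583])}
top {'mtx': array([[361.13783226,   0.        , 319.72635538],
       [  0.        , 361.13783226, 197.11101682],
       [  0.        ,   0.        ,   1.        ]]), 'dist': array([-0.02826316,  0.        ,  0.        ,  0.        ,  0.        ]), 'R': array([[-0.01261482, -0.99991924,  0.00154382],
       [-0.98825925,  0.01223258, -0.15229584],
       [ 0.15226466, -0.00344688, -0.98833375]]), 't': array([0.03480349, 0.61129924, 0.99586361])}
```

View pics/side0.png

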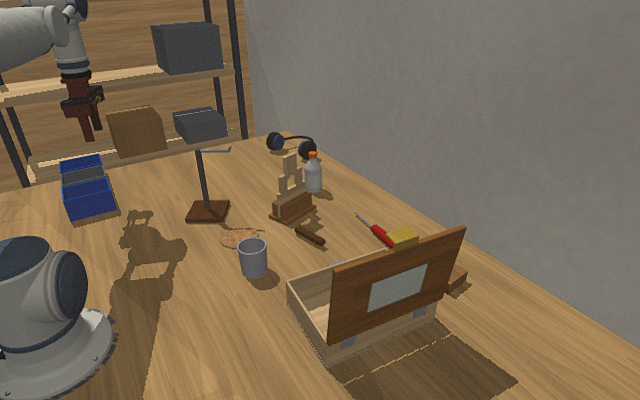

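View pics/top0.png

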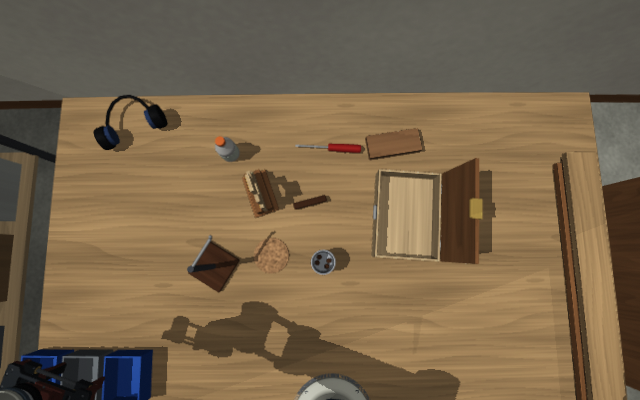

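```bash
cat > h.py <<'E'
from station import *
import numpy as np, cv2
def ray(cam,uv):
    c=calibration(cam); p=cv2.undistortPoints(np.array([[uv]],float),c["mtx"],c["dist"])[0,0]
    d=c["R"].T@np.array([p[0],p[1],1]); o=-c["R"].T@c["t"]; return o,d/np.linalg.norm(d)
def onz(cam,uv,z):
    o,d=ray(cam,uv); return o+d*(z-o[2])/d[2]
def proj(cam,X):
    c=calibration(cam); return cv2.projectPoints(np.atleast_2d(np.array(X,float)),cv2.Rodrigues(c["R"])[0],c["t"],c["mtx"],c["dist"])[0][:,0]
def tri(uv1,uv2):
    o1,d1=ray("side",uv1);o2,d2=ray("top",uv2)
    A=np.stack([d1,-d2],1); s=np.linalg.lstsq(A,o2-o1,rcond=None)[0]
    a=o1+s[0]*d1;b=o2+s[1]*d2; return (a+b)/2,np.linalg.norm(a-b)
def crop(cam,x0,y0,x1,y1,k,fn):
    im=grab_frame(cam); cv2.imwrite("pics/"+fn,cv2.resize(im[y0:y1,x0:x1],None,fx=k,fy=k,interpolation=cv2.INTER_CUBIC)); return im
E
python3 - <<'E'
from h import *
crop("side",180,120,500,360,2.5,"s1.png"); crop("top",180,90,500,310,2.5,"t1.png")
for n in ["case","lid","cup","mat_top","gauge_c","rack","stand","hook_tip","glue","driver","knob0_c","pull0_c"]:
  for cam in("side","top"):
    try:
      r=outline_of(n,cam)
      out=[]
      for e in r[:8]:
        m=e["pixels"]; ys,xs=np.nonzero(m)
        out.append((round(e["conf"],2),np.round(e["uv"],1).tolist(),int(m.sum()),[xs.min(),ys.min(),xs.max(),ys.max()] if len(xs) else None))
      print(n,cam,*out,sep="\n   ")
    except Exception as ex: print(n,cam,ex)
print(read_state()["t"])
E
```

```text
case
   side
   (0.57, [376.4, 291.7], 14277, [np.int64(287), np.int64(226), np.int64(464), np.int64(366)])
case
   top
   (0.9, [426.6, 214.7], 9686, [np.int64(371), np.int64(159), np.int64(481), np.int64(263)])
lid
   side
   (0.87, [393.0, 282.8], 9373, [np.int64(327), np.int64(224), np.int64(466), np.int64(344)])
   (0.64, [379.5, 235.7], 216, [np.int64(369), np.int64(224), np.int64(393), np.int64(247)])
lid
   top
   (0.72, [461.8, 210.6], 3666, [np.int64(440), np.int64(158), np.int64(481), np.int64(263)])
cup
   side
   (0.92, [255.5, 255.3], 1020, [np.int64(237), np.int64(238), np.int64(267), np.int64(277)])
cup
   top
   (0.62, [322.0, 262.9], 393, [np.int64(310), np.int64(250), np.int64(334), np.int64(274)])
   (0.58, [461.0, 215.2], 3690, [np.int64(441), np.int64(158), np.int64(481), np.int64(263)])
mat_top
   side
   (0.75, [236.2, 237.3], 585, [np.int64(220), np.int64(225), np.int64(257), np.int64(248)])
mat_top
   top
   (0.68, [271.1, 255.5], 1000, [np.int64(253), np.int64(239), np.int64(288), np.int64(273)])
gauge_c
   side
   (0.95, [283.7, 182.6], 914, [np.int64(277)
[... 783 characters left out ...]
side
   (0.96, [206.7, 207.5], 1276, [np.int64(185), np.int64(146), np.int64(231), np.int64(223)])
hook_tip
   top
   (0.58, [212.7, 267.6], 1581, [np.int64(187), np.int64(236), np.int64(238), np.int64(291)])
glue
   side
   (0.64, [314.2, 173.8], 554, [np.int64(305), np.int64(152), np.int64(321), np.int64(192)])
glue
   top
   (0.92, [225.2, 147.9], 428, [np.int64(215), np.int64(137), np.int64(238), np.int64(161)])
driver
   side
   (0.66, [378.2, 234.1], 262, [np.int64(354), np.int64(211), np.int64(393), np.int64(248)])
driver
   top
   (0.69, [346.1, 149.1], 274, [np.int64(327), np.int64(144), np.int64(360), np.int64(153)])
knob0_c
   side
knob0_c
   top
pull0_c
   side
pull0_c
   top
1.4
```

View pics/s1.png

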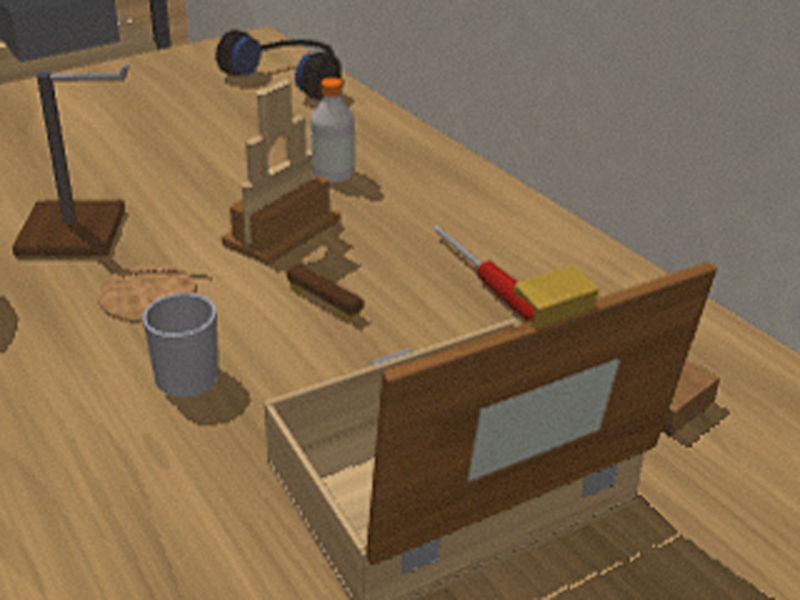

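View pics/t1.png

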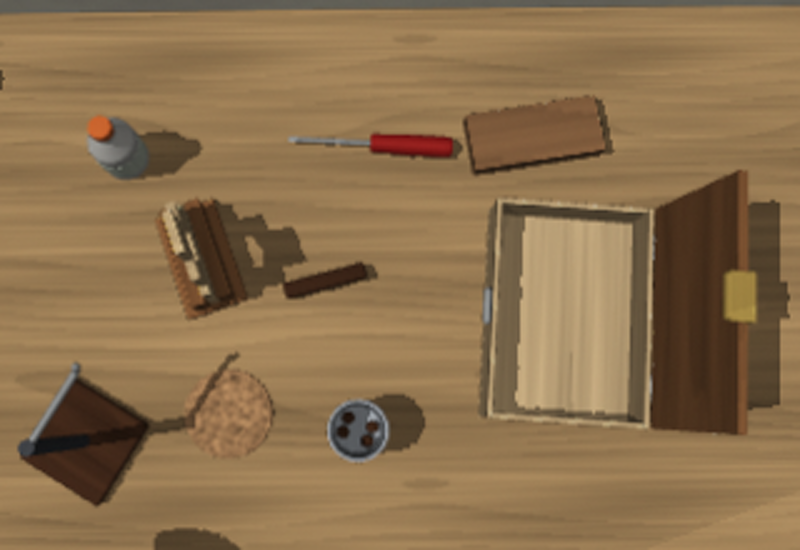

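```bash
python3 - <<'E'
from h import *
c=lambda x,y:((x+.5)/2.5+180-.5,(y+.5)/2.5+90-.5)
s=lambda x,y:((x+.5)/2.5+180-.5,(y+.5)/2.5+120-.5)
np.set_printoptions(precision=4,suppress=True)
for n in("side","top"):
    cc=calibration(n); print(n,-cc["R"].T@cc["t"])
print("case corners");
P=np.array([onz("top",c(*p),.07) for p in [(497,199),(653,207),(650,427),(488,417)]]);print(P, P.mean(0), [np.linalg.norm(P[i]-P[(i+1)%4]) for i in range(4)])
print("case side corner", onz("side",s(267,403),.07), onz("side",s(360,555),.07))
print("cup rim top",onz("top",c(358,430),.075),"bottom side rim", onz("side",s(180,316),.075), "foot",onz("side",s(184,375),.005))
print("mat",onz("top",c(231,413),.004),onz("side",(236.2,237.3),.004))
print("hooktip",tri(s(125,70),c(77,367)))
print("post top",tri(s(44,75),c(27,449)))
print("post base",tri(s(69,222),c(147,427))) 
print("foot corners",[onz("top",c(*p),.016) for p in [(77,375),(148,427),(99,505)]])
print("pull",[onz("top",c(*p),.024) for p in [(285,290),(366,270)]],[onz("side",s(*p),.02) for p in [(291,274),(361,303)]])
print("lid corners",[tri(a,b) for a,b in [((388,376),(742,433)),((715,266),(742,171))]])
a=[tri(s(*a),c(*b)) for a,b in [((388,376),(742,433)),((713,267),(742,172))]];print(a)
print("rack top edges",[onz("top",c(*p),.054) for p in [(190,203),(205,200),(231,303),(246,299)]])
E
```

```text
side [ 0.1758 -0.7001  0.6183]
top [0.4529 0.0308 1.0773]
case corners
[[ 0.6865 -0.1418  0.07  ]
 [ 0.6751 -0.3206  0.07  ]
 [ 0.427  -0.3016  0.07  ]
 [ 0.4406 -0.1228  0.07  ]] [ 0.5573 -0.2217  0.07  ] [np.float64(0.17912506181063226), np.float64(0.24882634988721636), np.float64(0.17938049449634574), np.float64(0.24664233776099467)]
case side corner [ 0.4441 -0.1273  0.07  ] [ 0.4256 -0.3001  0.07  ]
cup rim top [0.4285 0.0208 0.075 ] bottom side rim [0.4291 0.0164 0.075 ] foot [0.4269 0.0183 0.005 ]
mat [0.4483 0.1691 0.004 ] [0.4427 0.1694 0.004 ]
hooktip (array([0.4952, 0.2906, 0.2091]), np.float64(0.001720721749935154))
post top (array([0.4183, 0.3372, 0.2047]), np.float64(0.0023103190033649398))
post base (array([0.418 , 0.2605, 0.0579]), np.float64(0.033388601556431224))
foot corners [array([0.4942, 0.3484, 0.016 ]), array([0.4333, 0.2638, 0.016 ]), array([0.3455, 0.3186, 0.016 ])]
pull [array([0.5906, 0.1039, 0.024 ]), array([0.6132, 0.0083, 0.024 ])] [array([0.587 , 0.0957, 0.02  ]), array([0.6221, 0.0102, 0.02  ])]
lid corners [(array([ 0.1981, -0.6304,  0.5159]), np.float64(0.07241911942240292)), (array([ 0.5609, -0.6809,  0.462 ]), np.float64(0.08554570620308298))]
[(array([ 0.426 , -0.3281,  0.247 ]), np.float64(0.0028608207686702893)), (array([ 0.6717, -0.349 ,  0.2459]), np.float64(0.005368912450193592))]
rack top edges [array([0.6898, 0.212 , 0.054 ]), array([0.6932, 0.1946, 0.054 ]), array([0.5725, 0.1635, 0.054 ]), array([0.5769, 0.1464, 0.054 ])]
```

```bash
python3 - <<'E'
from h import *
a=crop("top",230,155,350,235,6.5,"t2.png"); b=crop("side",180,130,340,240,5,"s2.png")
E
```

```text
(no output)
```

View pics/t2.png

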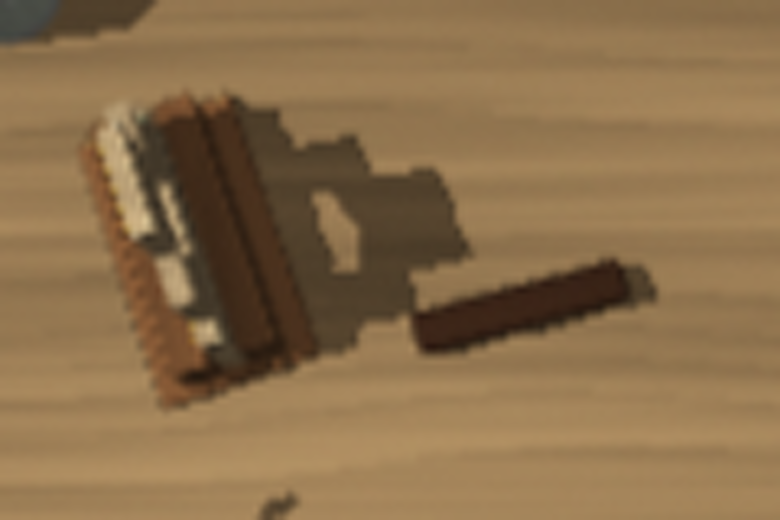

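View pics/s2.png

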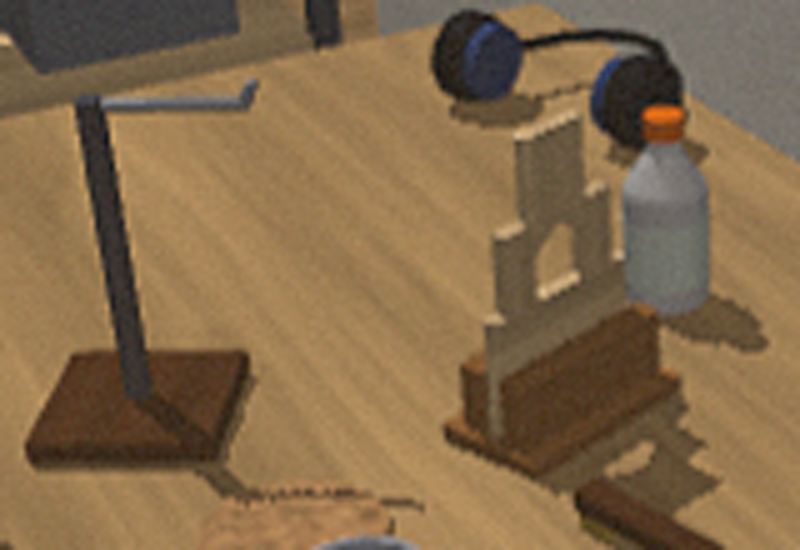

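```bash
python3 - <<'E'
import station; print([n for n in dir(station) if not n.startswith('_')]); 
for n in ("tip_reach",): print(getattr(station,n,None))
from h import *
g=grab_frame("top");g2=grab_frame("side")
for n in ["pull","pull1_c","knob","glue","driver"]:
  for cam in ("top","side"):
    try: r=outline_of(n,cam)
    except Exception as e: print(n,e); continue
    for e in r:
      ys,xs=np.nonzero(e["pixels"]); print(n,cam,round(e["conf"],2),e["uv"],xs.min(),ys.min(),xs.max(),ys.max())
      if cam=="top": print(onz("top",e["uv"],.02))
E
```

```text
['MotionError', 'calibration', 'grab_frame', 'hand_in', 'outline_of', 'read_state', 'tip_reach']
0.022
pull it knows: case, cup, driver, gauge, gauge_hole, glue, hook_mid, hook_tip, knob0, knob1, knob2, knob3, knob4, knob5, lid, lid_front, lid_hinge, mat_top, pull0, pull1, pull2, rack, stand
pull it knows: case, cup, driver, gauge, gauge_hole, glue, hook_mid, hook_tip, knob0, knob1, knob2, knob3, knob4, knob5, lid, lid_front, lid_hinge, mat_top, pull0, pull1, pull2, rack, stand
knob it knows: case, cup, driver, gauge, gauge_hole, glue, hook_mid, hook_tip, knob0, knob1, knob2, knob3, knob4, knob5, lid, lid_front, lid_hinge, mat_top, pull0, pull1, pull2, rack, stand
knob it knows: case, cup, driver, gauge, gauge_hole, glue, hook_mid, hook_tip, knob0, knob1, knob2, knob3, knob4, knob5, lid, lid_front, lid_hinge, mat_top, pull0, pull1, pull2, rack, stand
glue top 0.65 [227.2, 147.6] 216 136 238 161
[0.77118137 0.30570216 0.02      ]
glue side 0.73 [313.1, 175.4] 305 152 321 192
driver side 0.57 [381.1, 236.2] 355 212 393 248
```

```bash
python3 - <<'E'
from h import *
g=grab_frame("top");g2=grab_frame("side")
for n in ["pull0","knob0"]:
  for cam in ("top","side"):
    for e in outline_of(n,cam):
      ys,xs=np.nonzero(e["pixels"]); print(n,cam,round(e["conf"],2),e["uv"],xs.min(),ys.min(),xs.max(),ys.max())
      if cam=="top":
        pts=np.stack([xs,ys],1).astype(np.float32); rc=cv2.minAreaRect(pts); b=cv2.boxPoints(rc)
        w=np.array([onz("top",p,.024) for p in b]); print(w,w.mean(0))
E
```

```text
Traceback (most recent call last):
ValueError: it knows: case, cup, driver, gauge, gauge_hole, glue, hook_mid, hook_tip, knob0, knob1, knob2, knob3, knob4, knob5, lid, lid_front, lid_hinge, mat_top, pull0, pull1, pull2, rack, stand
```

```bash
python3 - <<'E'
from h import *
g=grab_frame("top");g2=grab_frame("side")
for n in ["pull0","pull1","pull2","pull0_c","pull1_c","pull2_c","knob0_c","knob1_c"]:
  for cam in ("top","side"):
    try:
     for e in outline_of(n,cam):
      ys,xs=np.nonzero(e["pixels"]); print(n,cam,round(e["conf"],2),e["uv"],xs.min(),ys.min(),xs.max(),ys.max())
    except Exception as ex: print(n,cam,str(ex)[:30])
print(read_state()["t"])
E
```

```text
pull0 top it knows: case, cup, driver, g
pull0 side it knows: case, cup, driver, g
pull1 top it knows: case, cup, driver, g
pull1 side it knows: case, cup, driver, g
pull2 top it knows: case, cup, driver, g
pull2 side it knows: case, cup, driver, g
pull0_c side 0.36 [286.3, 178.9] 276 152 304 215
pull2_c top 0.51 [313.1, 198.8] 294 196 325 208
pull2_c side 0.67 [310.0, 236.2] 295 226 325 248
knob1_c top 0.54 [465.4, 214.3] 440 159 482 263
2.6
```

Call:
jog_arm:
  targets:
    - [-1,0,0,40,0,0,0]
    - [-1,30,-35,60,0,0,-5]
    - [-1,60,-70,60,0,0,-10]
    - [-1,90,-107,60,0,0,-15]
    - [-1,120,-145,60,0,0,-20]
    - [-1,150,-183,60,0,0,-25]
    - [-1,180,-220,60,0,0,-30]
    - [-1,210,-257,60,0,0,-35]
    - [-1,240,-295,60,0,0,-40]
    - [-1,270,-333,60,0,0,-45]
    - [-1,300,-370,50,0,0,-50]
    - [-1,330,-407,30,0,0,-55]
    - [-1,360,-445,0,0,0,-55]
    - [-1,390,-483,-30,0,0,-55]
    - [-1,417,-516,-60,0,0,-55]
    - [-1,417,-516,-85,0,0,-55]
    - [-1,417,-516,-85,0,0,-55]
    - [-1,417,-516,-85,0,0,-55]

```text
t: 4.4
tcp_pos: [0.6022, 0.0548, 0.1596]
tcp_rot: [-3.14, -0.001, 1.867]
contact_force: [0.9, 0.8, -0.1]
width: 0.0874
```

```bash
python3 - <<'E'
from h import *
a=crop("top",240,120,400,250,5,"t3.png"); b=crop("side",230,150,390,270,5,"s3.png")
s=read_state(); print(s)
p=s["tcp_pos"]; print(proj("top",[p,p-[0,0,p[2]-.02]]))
E
```

```text
{'t': 4.5, 'joint_pos': array([ 3.56674403e-02,  1.02246471e-01,  1.36378921e+00,  4.05503803e-04,
        1.67196710e+00, -2.61612939e-01]), 'joint_vel': array([ 0.00591883, -0.01489637, -0.0078549 , -0.00176093, -0.00557117,
       -0.00214819]), 'joint_efforts': array([-5.89630455e-01, -4.32481921e+01, -3.92661309e+01,  2.93927360e-02,
        3.40024650e-02,  3.88311484e-03]), 'tcp_pos': array([0.60317486, 0.05567661, 0.16254529]), 'tcp_rot': array([3.13802062e+00, 5.38922607e-04, 1.86811742e+00]), 'contact_force': array([ 0.32977488,  0.63966442, -0.80932226]), 'moment': array([-0.02061676,  0.00157779, -0.02354146]), 'width': 0.0880220102017368}
[[308.7286264  193.65592665]
 [310.10523173 201.45413753]]
```

View pics/t3.png

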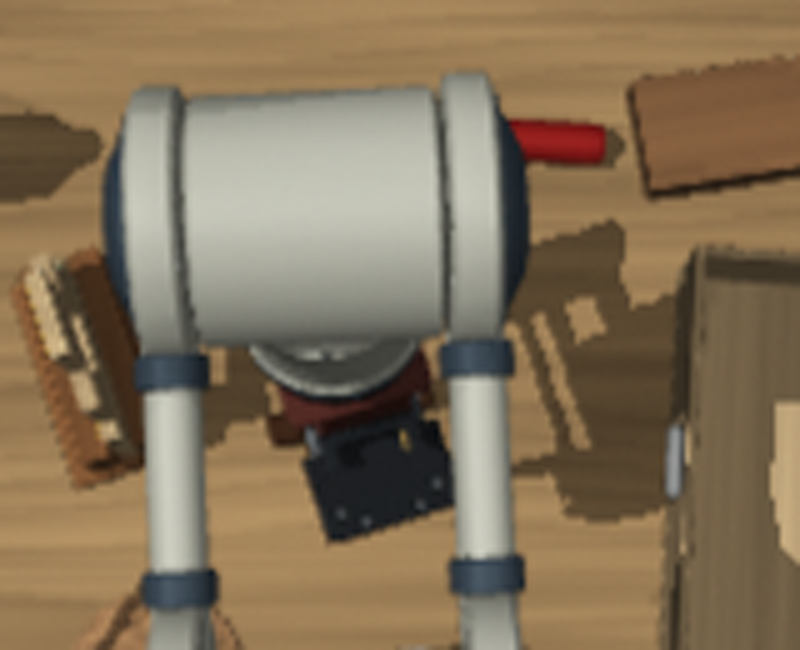

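View pics/s3.png

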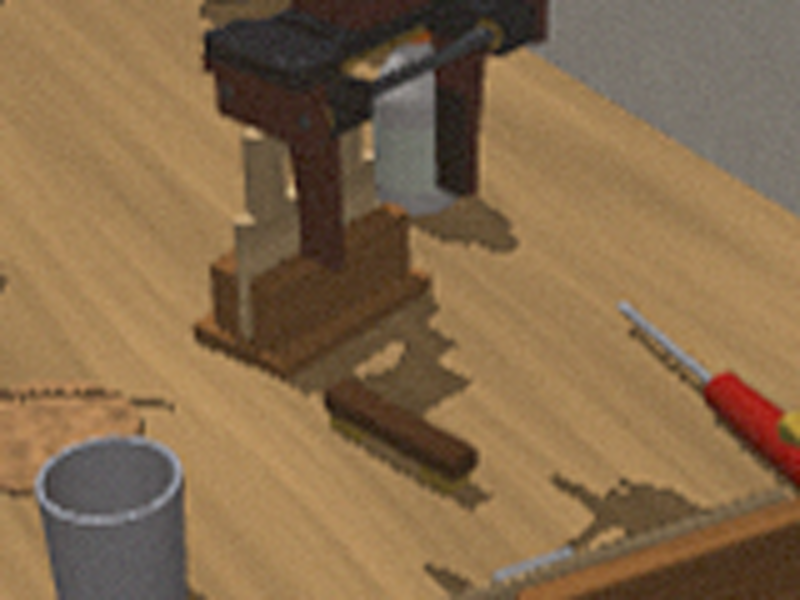

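```bash
python3 - <<'E'
from h import *
s=lambda x,y:((x+.5)/5+230-.5,(y+.5)/5+150-.5)
for z in(.012,.018): print(onz("side",s(403,430),z))
print([onz("side",s(*p),.024) for p in((348,381),(474,447))],[onz("side",s(*p),.012) for p in((330,415),(458,475))])
E
```

```text
[0.60969721 0.059862   0.012     ]
[0.60540374 0.05234106 0.018     ]
[array([0.59951736, 0.10076892, 0.024     ]), array([0.62420668, 0.01212601, 0.024     ])] [array([0.58363113, 0.09304797, 0.012     ]), array([0.61303073, 0.00988307, 0.012     ])]
```

Call:
jog_arm:
  targets:
    - [-1,1,0,-40,0,0,0]
    - [-1,1,0,-80,0,0,0]
    - [-1,1,0,-110,0,0,0]
    - [-1,1,0,-125,0,0,0]
    - [-1,1,0,-132,0,0,0]
    - [-1,1,0,-132,0,0,0]
    - [1,1,0,-132,0,0,0]
    - [1,1,0,-132,0,0,0]
    - [1,1,0,-132,0,0,0]
    - [1,1,0,-132,0,0,0]
    - [1,1,0,-132,0,0,0]
    - [1,1,0,-132,0,0,0]
    - [1,1,0,-132,0,0,0]

```text
t: 5.8
tcp_pos: [0.6038, 0.0545, 0.0276]
tcp_rot: [-3.142, -0.0, 1.867]
contact_force: [0.9, 0.3, 0.4]
width: 0.0355
```

Call:
jog_arm:
  targets:
    - [1,0,0,0,0,0,0]
    - [1,0,0,0,0,0,0]
    - [1,0,0,0,0,0,0]
    - [1,0,0,25,0,0,0]
    - [1,0,0,70,0,0,0]
    - [1,0,0,110,0,0,-2]
    - [1,2,-40,115,0,0,-5]
    - [1,4,-85,115,0,0,-9]
    - [1,7,-130,115,0,0,-13]
    - [1,9,-175,115,0,0,-17]
    - [1,11,-220,115,0,0,-21]
    - [1,14,-260,115,0,0,-21]
    - [1,14,-281,115,0,0,-21]
    - [1,14,-281,115,0,0,-21]
    - [1,14,-281,115,0,0,-21]

```text
t: 7.3
tcp_pos: [0.6177, -0.2258, 0.1423]
tcp_rot: [-3.141, -0.001, 1.5]
contact_force: [-0.1, 0.4, -0.3]
width: 0.0199
```

```bash
python3 - <<'E'
from h import *
a=crop("top",200,90,520,310,2.5,"t4.png"); b=crop("side",230,120,550,360,2.5,"s4.png")
s=read_state(); print(s["joint_pos"],s["width"],s["tcp_pos"],s["tcp_rot"])
E
```

```text
[-4.00965650e-01  2.49632947e-01  1.23460110e+00  6.15851828e-04
  1.65765894e+00 -3.32120648e-01] 0.020030763866163783 [ 0.61799751 -0.22484171  0.14265415] [-3.14150879e+00 -6.77936359e-04  1.50200463e+00]
```

View pics/s4.png

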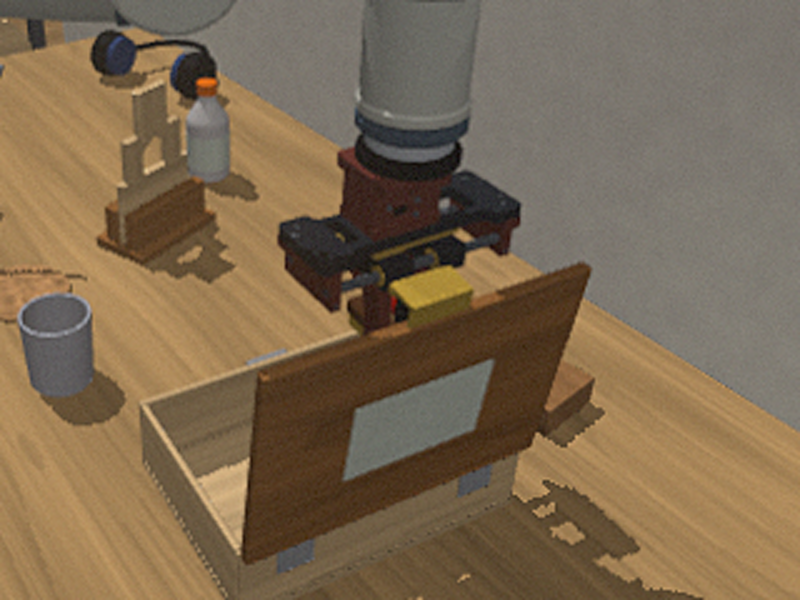

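View pics/t4.png

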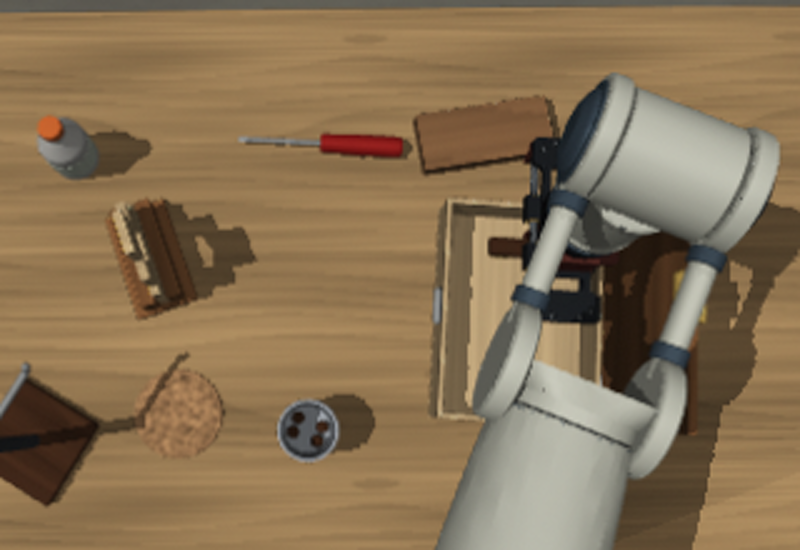

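```bash
python3 - <<'E'
from h import *
c=lambda x,y:((x+.5)/2.5+200-.5,(y+.5)/2.5+90-.5)
s=lambda x,y:((x+.5)/2.5+230-.5,(y+.5)/2.5+120-.5)
for z in(.3,.4,.5): print([onz("top",c(*p),z).round(3) for p in((760,190),(705,255),(650,440))])
# side: flange ring bottom approx at (410,155)
for y in (-.22,):
  for p in((412,150),(420,100),(420,10)):
    o,d=ray("side",s(*p)); k=(y-o[1])/d[1]; print(o+k*d)
E
```

```text
[array([ 0.638, -0.382,  0.3  ]), array([ 0.58 , -0.328,  0.3  ]), array([ 0.421, -0.268,  0.3  ])]
[array([ 0.615, -0.329,  0.4  ]), array([ 0.564, -0.282,  0.4  ]), array([ 0.425, -0.23 ,  0.4  ])]
[array([ 0.591, -0.276,  0.5  ]), array([ 0.548, -0.236,  0.5  ]), array([ 0.429, -0.191,  0.5  ])]
[ 0.62799832 -0.22        0.29163724]
[ 0.63108922 -0.22        0.33016375]
[ 0.62333982 -0.22        0.3973925 ]
```

Call:
jog_arm:
  targets:
    - [1,0,0,-40,0,0,0]
    - [1,0,0,-80,0,0,0]
    - [1,0,0,-98,0,0,0]
    - [1,0,0,-106,0,0,0]
    - [1,0,0,-107,0,0,0]
    - [1,0,0,-107,0,0,0]
    - [-0.2,0,0,-107,0,0,0]
    - [-0.2,0,0,-107,0,0,0]
    - [-0.2,0,0,-107,0,0,0]
    - [-0.2,0,0,-107,0,0,0]
    - [-0.2,0,0,-80,0,0,0]
    - [-0.2,0,0,-40,0,0,0]
    - [-0.2,0,0,0,0,0,0]
    - [-1,-20,50,20,0,0,0]
    - [-1,-40,100,40,0,0,0]
    - [-1,-60,150,50,0,0,0]
    - [-1,-80,200,50,0,0,0]
    - [-1,-80,240,50,0,0,0]
    - [-1,-80,240,50,0,0,0]

```text
t: 9.3
tcp_pos: [0.537, 0.0175, 0.1938]
tcp_rot: [3.14, -0.002, 1.505]
contact_force: [0.9, -0.7, -0.4]
width: 0.0877
```

```bash
python3 - <<'E'
from h import *
a=crop("top",200,90,520,310,2.5,"t5.png"); b=crop("side",230,120,550,360,2.5,"s5.png")
s=read_state(); print(s["joint_pos"],s["width"],s["tcp_pos"],s["tcp_rot"])
E
```

```text
[-3.52031987e-02 -8.14594531e-02  1.49471345e+00 -5.75347210e-05
  1.72733892e+00  3.20050135e-02] 0.08794263339881962 [0.53765868 0.01506734 0.19314452] [3.14059162e+00 2.48021542e-05 1.50357910e+00]
```

View pics/t5.png

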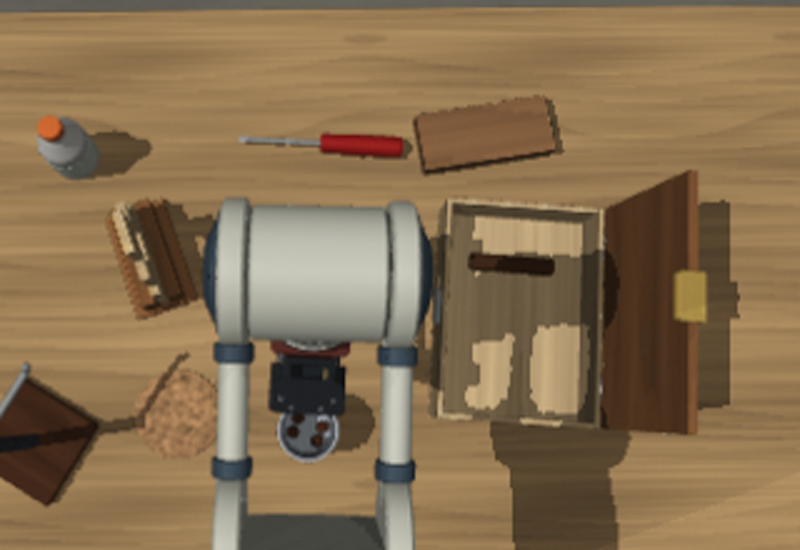

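```bash
python3 - <<'E'
from h import *
for (px,py),k,ox,oy,t in [((313,215),5,240,120,(.6032,.0557,.1625)),((317,272),2.5,200,90,(.5377,.0151,.1931))]:
    o,d=ray("top",((px+.5)/k+ox-.5,(py+.5)/k+oy-.5)); kk=(t[0]-o[0])/d[0]; X=o+kk*d; print(X,X[2]-t[2])
from scipy.optimize import least_squares
Q=np.array([[1.1993,.0918,1.2319,0,1.8198,-.0567],[.03567,.10225,1.36379,.0004,1.67197,-.2616],[-.40097,.24963,1.2346,.0006,1.65766,-.33212],[-.0352,-.08146,1.49471,0,1.72734,.0320]])
P=np.array([(.18570,.57028,.24353),(.6032,.0557,.1625),(.6180,-.2248,.14265),(.53766,.01507,.19314)])
for q,p in zip(Q,P):
    c,s=np.cos(q[0]),np.sin(q[0]); print(c*p[0]+s*p[1], -s*p[0]+c*p[1])
def f(x):
    a,L2,L3,e,h=x; r=[]
    for q,p in zip(Q,P):
        c,s=np.cos(q[0]),np.sin(q[0]); rho=c*p[0]+s*p[1]; A=q[1]+q[2]
        r+=[a+L2*np.sin(q[1])+L3*np.sin(A)+e*np.cos(A)-rho, h+L2*np.cos(q[1])+L3*np.cos(A)-e*np.sin(A)-p[2]]
    return np.array(r+[.02*e,.02*a,.002*(L2-.4),.002*(L3-.4)])
s=least_squares(f,[0,.4,.4,0,.1]);print(s.x,s.fun)
E
```

```text
[0.6032     0.05744268 0.48563702] 0.32313702367491404
[0.5377     0.01808475 0.51172622] 0.3186262205838623
0.598789442239056 0.03398488286047596
0.604802697963318 0.03415298722354204
0.6567240308352303 0.03424306241455938
0.5367965888057145 0.03398238877048956
[ 2.21827426e-04  3.69060914e-01  5.60492218e-01  8.56462130e-02
 -1.78060587e-01] [-3.18993609e-04 -3.79992535e-05 -5.34891672e-04  3.80005363e-06
  4.70876910e-04  4.45445236e-05  3.82919833e-04 -1.03451384e-05
  1.71292426e-03  4.43654851e-06 -6.18781711e-05  3.20984436e-04]
```

```bash
cat > kin.py <<'E'
import numpy as np
from scipy.spatial.transform import Rotation as Ro
from scipy.optimize import least_squares
A0=dict(a=0.,L2=.36906,L3=.56049,e=.08565,d1=.1426,T=.3207,l=.034)
LIM=np.array([[-2.87,2.87],[-.86,2.18],[.17,2.46],[-1.51,4.65],[.06,2.69],[-2.65,2.65]])
def fk(q,k=A0,s4=1):
    A=q[1]+q[2]
    rho=k['a']+k['L2']*np.sin(q[1])+k['L3']*np.sin(A)+k['e']*np.cos(A)
    z=k['d1']+k['L2']*np.cos(q[1])+k['L3']*np.cos(A)-k['e']*np.sin(A)
    Rz1=Ro.from_euler('z',q[0])
    W=Rz1.apply([rho,k['l'],z])
    R=Rz1*Ro.from_euler('y',A)*Ro.from_euler('z',s4*q[3])*Ro.from_euler('y',q[4])*Ro.from_euler('z',q[5]+np.pi/2)
    return W+R.apply([0,0,k['T']]),R,W
def ik(p,R,q0,k=A0):
    def f(q):
        P,Rq,_=fk(q,k); return np.r_[(P-p)*5,(R.inv()*Rq).as_rotvec()]
    r=least_squares(f,np.clip(q0,LIM[:,0]+.01,LIM[:,1]-.01),bounds=(LIM[:,0],LIM[:,1])); return r.x,np.abs(r.fun).max()
def rpy(r): return Ro.from_euler('xyz',r)
E
python3 - <<'E'
from kin import *
np.set_printoptions(precision=3,suppress=True)
q=np.array([-3.52031987e-02,-8.14594531e-02,1.49471345,0,1.72733892,.032])
print(fk(q)[0],fk(q)[1].as_euler('xyz'))
def pose(head,beta,sgn):
    # tool z heading angle (world), beta below horizontal; tool y horizontal
    t=np.array([np.cos(head)*np.cos(beta),np.sin(head)*np.cos(beta),-np.sin(beta)])
    y=sgn*np.array([-np.sin(head),np.cos(head),0]); x=np.cross(y,t)
    return Ro.from_matrix(np.stack([x,y,t],1))
for sgn in(1,-1):
  for beta in (22,30):
    b=np.radians(beta); R=pose(np.pi,b,sgn)
    qq,err=ik(np.array([.431,.019,.04]),R,np.array([0,.5,1.3,0,2.5,1.5*sgn]));print(sgn,beta,qq,err,fk(qq)[2])
    R0=R;p=np.array([.431,.019,.04])
    Q=qq
    for i in range(1,7):
        p=np.array([.431,.019,.22]); Q,err=ik(p,Ro.from_euler('z',np.radians(15*i))*R,Q); 
    print("  headY",Q,err,fk(Q)[2])
    R=Ro.from_euler('z',np.pi/2)*R
    for y in(-.1,-.2): Q,err=ik(np.array([.53,y,.2]),R,Q);
    print("  over case",Q,err,fk(Q)[2])
    for d in(1,-1):
      Q2=Q
      for i in range(1,19):
        t=R.as_matrix()[:,2]; R2=Ro.from_rotvec(t*d*np.radians(10*i))*R
        Q2,e=ik(np.array([.53,-.2,.2]),R2,Q2)
        if e>.01: print("   fail",d,i,Q2,e);break
      else: print("   ok",d,Q2,e)
E
```

```text
[0.538 0.015 0.193] [ 3.141 -0.     1.504]
1 22 [-0.021  0.672  1.245 -0.029  2.41   1.542] 1.558240203536343e-09 [0.728 0.019 0.16 ]
  headY [ 0.57  -0.019  1.745 -1.05   2.022  0.391] 1.8069989948799048e-12 [0.431 0.316 0.34 ]
  over case [ 0.119  0.011  1.753 -1.171  1.607  0.223] 3.312145002709599e-11 [0.53  0.097 0.32 ]
   fail 1 14 [ 0.116  0.008  1.75  -1.166  1.606  2.65 ] 0.011449591553967225
   fail -1 17 [ 0.129  0.026  1.766 -1.204  1.611 -2.65 ] 0.0646131760246048
1 30 [-0.021  0.574  1.306 -0.025  2.308  1.544] 4.773959005888173e-14 [0.709 0.019 0.2  ]
  headY [ 0.538 -0.081  1.731 -0.948  1.985  0.362] 1.0127454430630676e-12 [0.431 0.297 0.38 ]
  over case [ 0.082 -0.032  1.721 -1.042  1.582  0.143] 1.8285095659820172e-11 [0.53  0.078 0.36 ]
   fail 1 15 [ 0.063 -0.05   1.708 -1.     1.575  2.65 ] 0.07506971754983391
   fail -1 17 [ 0.109 -0.01   1.749 -1.105  1.587 -2.65 ] 0.11776661527844666
-1 22 [-0.021  0.672  1.245 -0.029  2.41  -1.6  ] 1.5550126741814548e-09 [0.728 0.019 0.16 ]
  headY [ 0.578 -0.005  1.751 -1.054  2.027 -2.65 ] 0.08306995531677697 [0.429 0.321 0.329]
  over case [ 0.147  0.049  1.798 -1.265  1.614 -2.65 ] 0.18412418553981014 [0.523 0.112 0.276]
   fail 1 1 [ 0.129  0.026  1.766 -1.204  1.611 -2.65 ] 0.06461316145555498
   fail -1 1 [ 0.161  0.069  1.836 -1.329  1.61  -2.65 ] 0.3010574508082121
-1 30 [-0.021  0.574  1.306 -0.025  2.308 -1.598] 5.762057497804562e-14 [0.709 0.019 0.2  ]
  headY [ 0.554 -0.065  1.741 -0.958  1.99  -2.65 ] 0.10618945880297219 [0.428 0.305 0.367]
  over case [ 0.132  0.007  1.785 -1.17   1.584 -2.65 ] 0.23463363981275737 [0.521 0.104 0.305]
   fail 1 1 [ 0.109 -0.01   1.749 -1.105  1.587 -2.65 ] 0.11776658664606883
   fail -1 1 [ 0.151  0.021  1.829 -1.239  1.574 -2.65 ] 0.34782027284543104
```

```bash
cat >> kin.py <<'E'
def pose(head,beta,sgn=1):
    head=np.radians(head);beta=np.radians(beta)
    t=np.array([np.cos(head)*np.cos(beta),np.sin(head)*np.cos(beta),-np.sin(beta)])
    y=sgn*np.array([-np.sin(head),np.cos(head),0]); x=np.cross(y,t)
    return Ro.from_matrix(np.stack([x,y,t],1))
E
python3 - <<'E'
from kin import *
np.set_printoptions(precision=3,suppress=True)
q=np.array([-3.52031987e-02,-8.14594531e-02,1.49471345,0,1.72733892,.032])
R0=rpy([np.pi,0,1.504]); Rt=pose(180,22)
rv=np.degrees((Rt*R0.inv()).as_rotvec()); print(rv,np.linalg.norm(rv))
p0=np.array([.5377,.0151,.193])
rv=np.round(rv)
Q=q
for i in range(1,14):
    f=i/13; p=p0+f*np.array([-.107,.004,.06]); R=Ro.from_rotvec(np.radians(rv*f))*R0
    Q,e=ik(p,R,Q); print(i,Q,round(e,4),fk(Q)[2], R.as_matrix()[:,2])
print(Rt.as_matrix()@np.array([0,0,1]), (R.inv()*Rt).magnitude())
for h in (90,100,110,120):
    Q2=Q
    R=pose(180,22)
    for i in range(1,10): Q2,e=ik(np.array([.445,.1,.2]),Ro.from_euler('z',np.radians((h-180)*i/9))*R,Q2)
    Q2,e=ik(np.array([.445,.169,.05]),Ro.from_euler('z',np.radians((h-180)))*R,Q2)
    print(h,Q2,e,fk(Q2)[2])
E
```

```text
[-50.624  54.123 -75.053] 105.47521472776867
1 [ 0.004 -0.035  1.445 -0.066  1.807  0.158] 0.0 [0.554 0.036 0.517] [-0.076 -0.065 -0.995]
2 [ 0.036  0.017  1.394 -0.121  1.892  0.275] 0.0 [0.572 0.054 0.517] [-0.157 -0.121 -0.98 ]
3 [ 0.06   0.072  1.342 -0.167  1.979  0.384] 0.0 [0.59  0.07  0.513] [-0.242 -0.167 -0.956]
4 [ 0.077  0.129  1.292 -0.202  2.068  0.487] 0.0 [0.61  0.081 0.507] [-0.328 -0.203 -0.923]
5 [ 0.088  0.186  1.245 -0.23   2.156  0.585] 0.0 [0.63  0.089 0.499] [-0.416 -0.227 -0.881]
6 [ 0.092  0.241  1.202 -0.249  2.243  0.68 ] 0.0 [0.649 0.094 0.487] [-0.501 -0.239 -0.832]
7 [ 0.09   0.293  1.165 -0.259  2.328  0.775] 0.0 [0.667 0.094 0.474] [-0.584 -0.24  -0.776]
8 [ 0.083  0.34   1.135 -0.261  2.409  0.872] 0.0 [0.684 0.091 0.459] [-0.661 -0.228 -0.714]
9 [ 0.071  0.381  1.113 -0.253  2.486  0.974] 0.0 [0.699 0.083 0.443] [-0.733 -0.205 -0.649]
10 [ 0.054  0.416  1.099 -0.232  2.559  1.085] 0.0 [0.711 0.073 0.425] [-0.796 -0.17  -0.581]
11 [ 0.034  0.444  1.095 -0.194  2.626  1.209] 0.0 [0.72  0.058 0.408] [-0.851 -0.124 -0.511]
12 [ 0.009  0.465  1.101 -0.137  2.686  1.351] 0.0 [0.726 0.041 0.39 ] [-0.895 -0.069 -0.441]
13 [-0.018  0.444  1.14  -0.054  2.69   1.518] 0.0567 [0.718 0.021 0.383] [-0.928 -0.004 -0.372]
[-0.927  0.    -0.375] 0.006069189320660833
90 [-0.354  0.025  2.04   1.064  1.676  2.55 ] 3.486100297322991e-14 [ 0.445 -0.128  0.17 ]
100 [-0.311  0.15   1.907  0.994  1.78   2.497] 4.440892098500626e-15 [ 0.497 -0.124  0.17 ]
110 [-0.26   0.26   1.778  0.924  1.881  2.447] 2.4980018054066022e-15 [ 0.547 -0.11   0.17 ]
120 [-0.205  0.359  1.655  0.854  1.979  2.395] 8.326672684688674e-16 [ 0.594 -0.089  0.17 ]
```

```bash
python3 - <<'E'
from kin import *
np.set_printoptions(precision=3,suppress=True)
q=np.array([-3.52031987e-02,-8.14594531e-02,1.49471345,0,1.72733892,.032])
R0=rpy([np.pi,0,1.504]); Rt=pose(180,25)
rv=np.degrees((Rt*R0.inv()).as_rotvec()); print(rv,np.linalg.norm(rv))
p0=np.array([.5377,.0151,.193])
rv=np.array([-51,54,-77]);Q=q
for i in range(1,14):
    f=i/13; p=p0+f*np.array([-.107,.004,-.023]); R=Ro.from_rotvec(np.radians(rv*f))*R0
    Q,e=ik(p,R,Q)
print(i,Q,round(e,4),fk(Q)[2], R.as_matrix())
E
```

```text
[-48.434  51.782 -76.026] 103.95816466399069
13 [-0.026  0.529  1.195 -0.021  2.601  1.572] 0.0 [0.728 0.015 0.291] [[ 0.377 -0.024 -0.926]
 [-0.03  -0.999  0.013]
 [-0.926  0.022 -0.377]]
```

Call:
jog_arm:
  targets:
    - [-1,-8,0,0,-3.7,4,-5.8]
    - [-1,-16,0,0,-7.4,8,-11.7]
    - [-1,-24,0,0,-11.2,12,-17.5]
    - [-1,-32,0,0,-14.9,16,-23.4]
    - [-1,-40,0,0,-18.6,20,-29.2]
    - [-1,-48,0,0,-22.3,24,-35.1]
    - [-1,-56,2,0,-26,28,-40.9]
    - [-1,-64,4,0,-29.8,31.9,-46.8]
    - [-1,-72,4,0,-33.5,35.9,-52.6]
    - [-1,-80,4,0,-37.2,39.8,-58.5]
    - [-1,-88,4,-5,-41,43.8,-64.3]
    - [-1,-96,4,-10,-44.7,47.8,-70.2]
    - [-1,-107,4,-23,-48.4,51.8,-76]
    - [-1,-107,4,-23,-48.4,51.8,-76]
    - [-1,-107,4,-23,-48.4,51.8,-76]

```text
t: 10.9
tcp_pos: [0.4311, 0.0162, 0.169]
tcp_rot: [3.141, 1.135, -0.002]
contact_force: [-0.0, 0.7, 1.1]
width: 0.0876
```

```bash
python3 - <<'E'
from h import *
from kin import *
np.set_printoptions(precision=4,suppress=True)
a=crop("top",200,90,520,310,2.5,"t6.png"); b=crop("side",150,100,470,340,2.5,"s6.png")
s=read_state(); print(s["joint_pos"],s["tcp_pos"],rpy(s["tcp_rot"]).as_matrix()); f=fk(s["joint_pos"]); print(f[0],f[1].as_matrix(),f[2])
E
```

```text
[-0.023   0.5236  1.1797 -0.0391  2.5687  1.5293] [0.4315 0.0172 0.1706] [[ 0.4259 -0.0001 -0.9048]
 [-0.0011 -1.     -0.0004]
 [-0.9048  0.0012 -0.4259]]
[0.4392 0.0171 0.1667] [[ 0.4259 -0.0001 -0.9048]
 [-0.0011 -1.     -0.0004]
 [-0.9048  0.0012 -0.4259]] [0.7294 0.0173 0.3033]
```

View pics/t6.png

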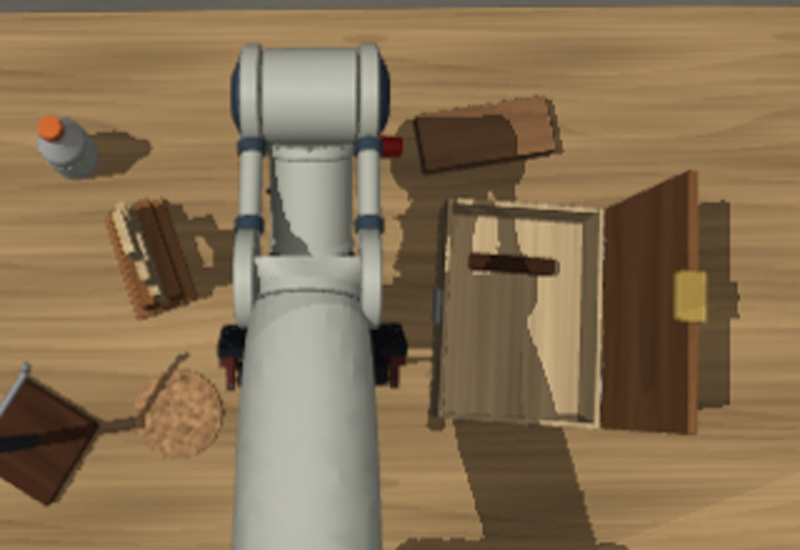

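View pics/s6.png

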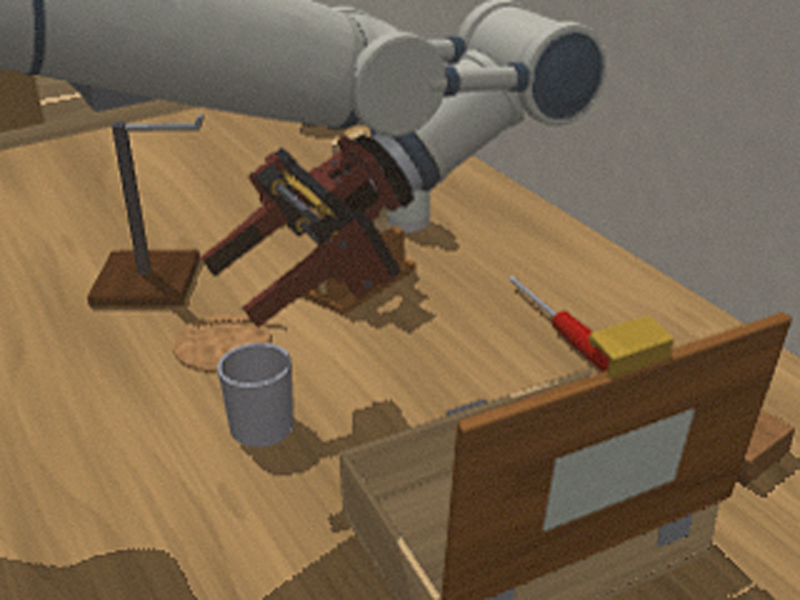

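Call:
jog_arm:
  targets:
    - [-1,0,1,-30,0,0,0]
    - [-1,0,1,-60,0,0,0]
    - [-1,0,1,-90,0,0,0]
    - [-1,0,1,-115,0,0,0]
    - [-1,0,1,-128,0,0,0]
    - [-1,0,1,-128,0,0,0]
    - [-1,0,1,-128,0,0,0]

```text
t: 11.7
tcp_pos: [0.4315, 0.0187, 0.043]
tcp_rot: [3.136, 1.132, -0.006]
contact_force: [-1.3, -0.1, 0.3]
width: 0.0876
```

```bash
python3 - <<'E'
from h import *
a=crop("side",180,150,340,270,5,"s7.png")
s=read_state(); print(s["joint_pos"],s["tcp_pos"],s["contact_force"])
E
```

```text
[-0.02102589  0.6599738   1.23350186 -0.02793682  2.37922171  1.54414555] [0.43169386 0.01861301 0.04329922] [-0.08473023  0.42037619 -0.00160192]
```

View pics/s7.png

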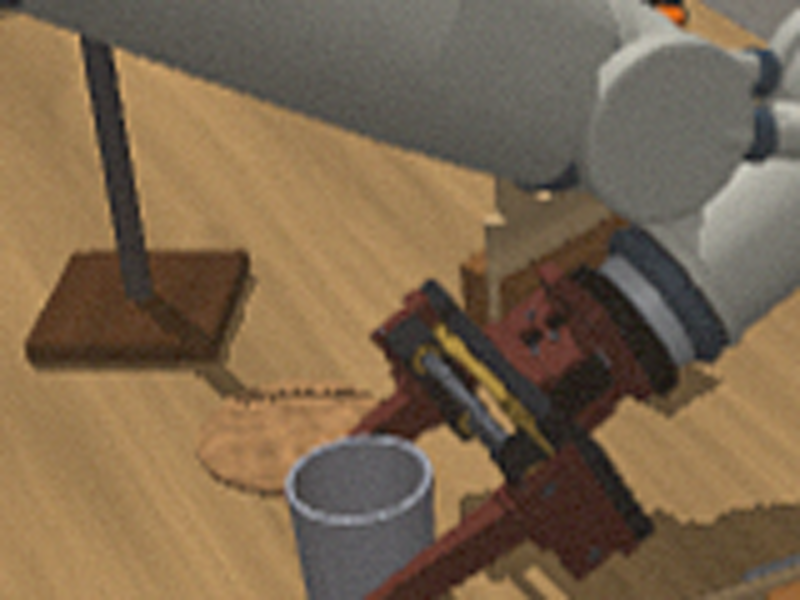

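Call:
jog_arm:
  targets:
    - [1,0,0,0,0,0,0]
    - [1,0,0,0,0,0,0]
    - [1,0,0,0,0,0,0]
    - [1,0,0,0,0,0,0]
    - [1,0,0,0,0,0,0]
    - [1,0,0,0,0,0,0]
    - [1,0,0,0,0,0,0]
    - [1,0,0,10,0,0,0]
    - [1,0,0,25,0,0,0]
    - [1,0,0,25,0,0,0]

```text
t: 12.75
tcp_pos: [0.4316, 0.0184, 0.0687]
tcp_rot: [3.135, 1.131, -0.008]
contact_force: [0.3, 0.1, -0.6]
width: 0.0653
```

```bash
python3 - <<'E'
from h import *
from kin import *
a=crop("side",180,150,340,270,5,"s8.png")
np.set_printoptions(precision=3,suppress=True)
s=read_state(); print(s["joint_pos"],s["tcp_pos"],s["contact_force"],s["width"])
Q=s["joint_pos"]; R0=pose(180,25)
k=dict(A0,T=.328)
W=[((0,0,140),0)]
p0=np.array([.4315,.019,.068])
seq=[((-0,0,.07),0)]+[((.012*i,-.0*i,.07+.004*i),9*i) for i in range(1,11)]+[((.12,-.05*j,.12),90) for j in range(1,5)]
for d,a in seq:
    Q,e=ik(p0+d,Ro.from_euler('z',np.radians(a))*R0,Q,k); print(np.array(d),a,Q,round(e,3),fk(Q,k)[2])
E
```

```text
[-0.021  0.629  1.23  -0.029  2.414  1.543] [0.431 0.018 0.068] [ 0.626 -0.17  -2.149] 0.06555881154416485
[0.   0.   0.07] 0 [-0.021  0.544  1.201 -0.033  2.53   1.535] 0.0 [0.729 0.019 0.277]
[ 0.012 -0.     0.074] 9 [ 0.043  0.57   1.159 -0.183  2.537  1.371] 0.0 [0.737 0.066 0.281]
[ 0.024 -0.     0.078] 18 [ 0.103  0.584  1.132 -0.334  2.525  1.205] 0.0 [0.738 0.111 0.285]
[ 0.036 -0.     0.082] 27 [ 0.162  0.586  1.122 -0.475  2.494  1.047] 0.0 [0.732 0.154 0.289]
[ 0.048 -0.     0.086] 36 [ 0.217  0.575  1.129 -0.6    2.445  0.906] 0.0 [0.72  0.194 0.293]
[ 0.06 -0.    0.09] 45 [ 0.27   0.552  1.154 -0.706  2.381  0.783] 0.0 [0.702 0.229 0.297]
[ 0.072 -0.     0.094] 54 [ 0.319  0.517  1.194 -0.794  2.304  0.678] 0.0 [0.678 0.259 0.301]
[ 0.084 -0.     0.098] 63 [ 0.364  0.47   1.248 -0.867  2.217  0.588] 0.0 [0.65  0.284 0.305]
[ 0.096 -0.     0.102] 72 [ 0.404  0.412  1.315 -0.929  2.121  0.51 ] 0.0 [0.619 0.302 0.309]
[ 0.108 -0.     0.106] 81 [ 0.439  0.345  1.392 -0.982  2.017  0.44 ] 0.0 [0.586 0.313 0.313]
[ 0.12 -0.    0.11] 90 [ 0.467  0.268  1.477 -1.029  1.905  0.374] 0.0 [0.552 0.316 0.317]
[ 0.12 -0.05  0.12] 90 [ 0.394  0.199  1.539 -1.055  1.847  0.329] 0.0 [0.552 0.266 0.327]
[ 0.12 -0.1   0.12] 90 [ 0.316  0.147  1.597 -1.076  1.777  0.296] 0.0 [0.552 0.216 0.327]
[ 0.12 -0.15  0.12] 90 [ 0.234  0.104  1.644 -1.096  1.703  0.261] 0.0 [0.552 0.166 0.327]
[ 0.12 -0.2   0.12] 90 [ 0.147  0.071  1.678 -1.115  1.627  0.225] 0.0 [0.552 0.116 0.327]
```

View pics/s8.png

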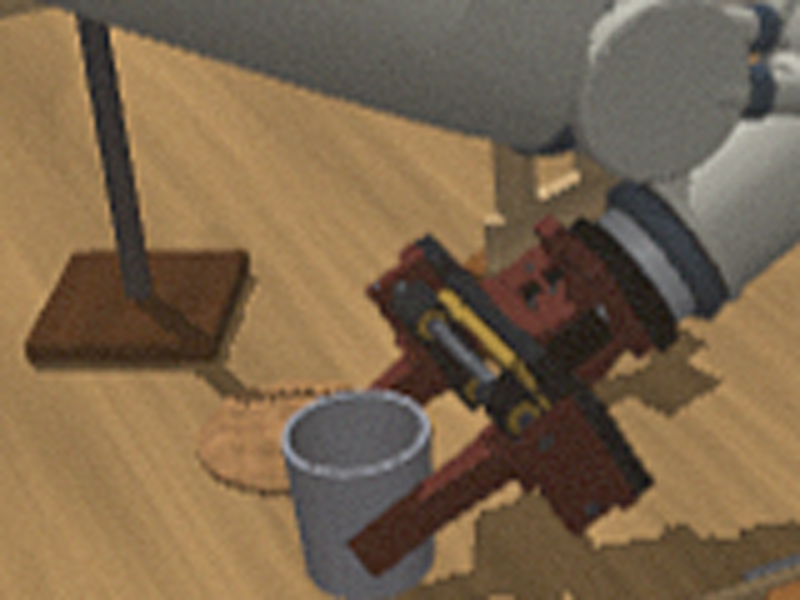

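```bash
python3 - <<'E'
from h import *
from kin import *
np.set_printoptions(precision=3,suppress=True)
s=read_state(); Q=s["joint_pos"]; R0=pose(180,25); k=dict(A0,T=.328)
p0=np.array([.4315,.019,.068])
Q,e=ik(p0+[0,0,.08],R0,Q,k)
for i in range(1,12):
    d=np.array([.0064*i,-.0186*i,.08+.004*i]); R=Ro.from_euler('z',np.radians(8.18*i))*R0
    Q,e=ik(p0+d,R,Q,k); print(d,Q,round(e,3),fk(Q,k)[2])
t=R.as_matrix()[:,2];print(t)
for i in range(1,20):
    Q,e=ik(p0+d,Ro.from_rotvec(-t*np.radians(8.2*i))*R,Q,k); print(i*8.2,Q,round(e,3))
E
```

```text
[ 0.006 -0.019  0.084] [ 0.012  0.544  1.176 -0.211  2.543  1.34 ] 0.0 [0.732 0.043 0.291]
[ 0.013 -0.037  0.088] [ 0.043  0.538  1.176 -0.38   2.516  1.153] 0.0 [0.73  0.066 0.295]
[ 0.019 -0.056  0.092] [ 0.073  0.519  1.195 -0.529  2.467  0.987] 0.0 [0.721 0.087 0.299]
[ 0.026 -0.074  0.096] [ 0.1    0.485  1.232 -0.654  2.4    0.844] 0.0 [0.707 0.105 0.303]
[ 0.032 -0.093  0.1  ] [ 0.125  0.439  1.284 -0.757  2.319  0.724] 0.0 [0.688 0.121 0.307]
[ 0.038 -0.112  0.104] [ 0.146  0.381  1.351 -0.842  2.227  0.622] 0.0 [0.665 0.132 0.311]
[ 0.045 -0.13   0.108] [ 0.162  0.312  1.429 -0.914  2.126  0.534] 0.0 [0.637 0.139 0.315]
[ 0.051 -0.149  0.112] [ 0.173  0.232  1.516 -0.975  2.016  0.453] 0.0 [0.606 0.141 0.319]
[ 0.058 -0.167  0.116] [ 0.177  0.142  1.61  -1.029  1.898  0.377] 0.0 [0.573 0.137 0.323]
[ 0.064 -0.186  0.12 ] [ 0.171  0.042  1.709 -1.075  1.772  0.301] 0.0 [0.538 0.127 0.327]
[ 0.07  -0.205  0.124] [ 0.153 -0.066  1.809 -1.114  1.635  0.221] 0.0 [0.502 0.112 0.331]
[-0.    -0.906 -0.423]
8.2 [ 0.153 -0.066  1.809 -1.114  1.635  0.078] 0.0
16.4 [ 0.153 -0.066  1.8
[... 355 characters left out ...]
 1.809 -1.114  1.635 -0.924] 0.0
73.8 [ 0.153 -0.066  1.809 -1.114  1.635 -1.067] 0.0
82.0 [ 0.153 -0.066  1.809 -1.114  1.635 -1.21 ] 0.0
90.19999999999999 [ 0.153 -0.066  1.809 -1.114  1.635 -1.354] 0.0
98.39999999999999 [ 0.153 -0.066  1.809 -1.114  1.635 -1.497] 0.0
106.6 [ 0.153 -0.066  1.809 -1.114  1.635 -1.64 ] 0.0
114.79999999999998 [ 0.153 -0.066  1.809 -1.114  1.635 -1.783] 0.0
122.99999999999999 [ 0.153 -0.066  1.809 -1.114  1.635 -1.926] 0.0
131.2 [ 0.153 -0.066  1.809 -1.114  1.635 -2.069] 0.0
139.39999999999998 [ 0.153 -0.066  1.809 -1.114  1.635 -2.212] 0.0
147.6 [ 0.153 -0.066  1.809 -1.114  1.635 -2.355] 0.0
155.79999999999998 [ 0.153 -0.066  1.809 -1.114  1.635 -2.499] 0.0
```

Call:
jog_arm:
  targets:
    - [1,0,0,30,0,0,0]
    - [1,0,0,60,0,0,0]
    - [1,0,0,80,0,0,0]
    - [1,6,-19,84,0,0,8.2]
    - [1,13,-37,88,0,0,16.4]
    - [1,19,-56,92,0,0,24.5]
    - [1,26,-74,96,0,0,32.7]
    - [1,32,-93,100,0,0,40.9]
    - [1,38,-112,104,0,0,49]
    - [1,45,-130,108,0,0,57.3]
    - [1,51,-149,112,0,0,65.4]
    - [1,58,-167,116,0,0,73.6]
    - [1,64,-186,120,0,0,81.8]
    - [1,70,-205,124,0,0,90]
    - [1,70,-205,124,0,0,90]
    - [1,70,-205,124,0,0,90]
    - [1,70,-205,124,0,0,90]

```text
t: 14.5
tcp_pos: [0.5012, -0.1861, 0.1907]
tcp_rot: [3.134, 1.134, 1.56]
contact_force: [-0.3, 0.6, -1.5]
width: 0.0655
```

```bash
python3 - <<'E'
from h import *
from kin import *
a=crop("side",180,60,500,300,2.5,"s9.png");a=crop("top",200,90,520,310,2.5,"t9.png")
np.set_printoptions(precision=3,suppress=True)
s=read_state(); print(s["joint_pos"],s["tcp_pos"],s["contact_force"],s["width"]);print(rpy(s["tcp_rot"]).as_matrix())
E
```

```text
[ 0.151 -0.047  1.807 -1.113  1.626  0.239] [ 0.502 -0.186  0.191] [ 0.686 -0.218 -1.509] 0.06550295576605111
[[ 0.003  1.    -0.001]
 [ 0.423 -0.003 -0.906]
 [-0.906  0.003 -0.423]]
```

View pics/s9.png

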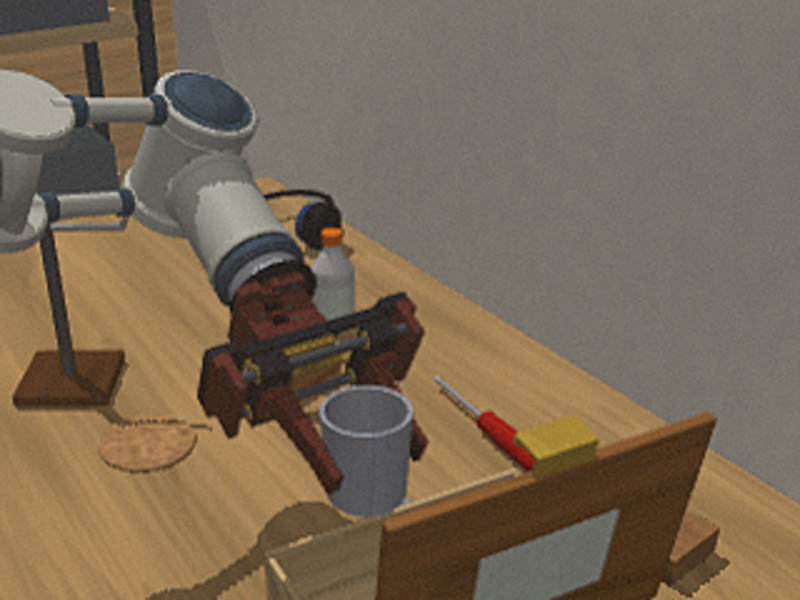

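View pics/t9.png

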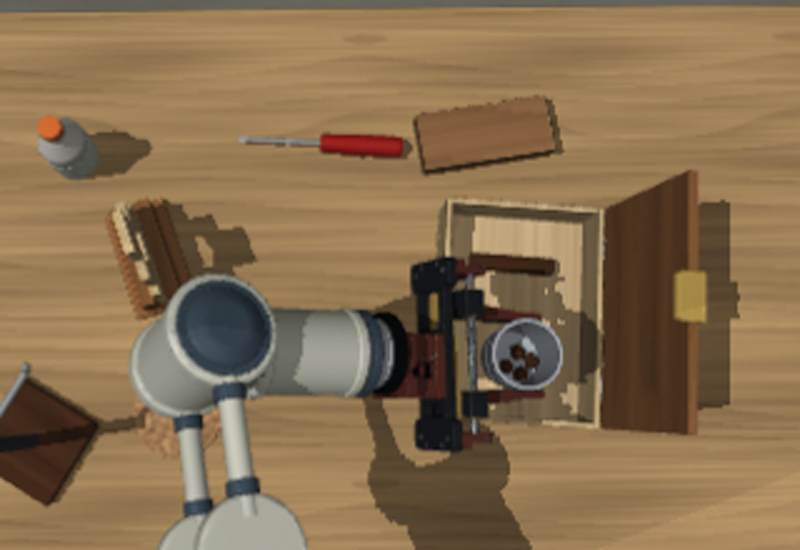

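Call:
jog_arm:
  targets:
    - [1,0,-5,-20,0,7.2,3.4]
    - [1,0,-10,-40,0,14.5,6.8]
    - [1,0,-15,-50,0,21.7,10.2]
    - [1,0,-15,-50,0,29,13.5]
    - [1,0,-15,-50,0,36.2,16.9]
    - [1,0,-15,-50,0,43.5,20.3]
    - [1,0,-15,-50,0,50.7,23.7]
    - [1,0,-15,-50,0,56.2,26.2]
    - [1,0,-15,-50,0,61.6,28.8]
    - [1,0,-15,-50,0,67,31.3]
    - [1,0,-15,-50,0,72.5,33.8]
    - [1,0,-15,-50,0,77.9,36.4]
    - [1,0,-15,-50,0,83.4,38.9]
    - [1,0,-15,-50,0,88.8,41.5]
    - [1,0,-15,-50,0,94.2,44]
    - [1,0,-15,-50,0,99.7,46.5]
    - [1,0,-15,-50,0,105.1,49.1]
    - [1,0,-15,-50,0,110.5,51.6]
    - [1,0,-15,-50,0,116,54.1]
    - [1,0,-15,-50,0,121.4,56.7]

```text
t: 16.6
tcp_pos: [0.5015, -0.2011, 0.1403]
tcp_rot: [-2.148, -0.682, -2.753]
contact_force: [-0.1, 0.1, -1.2]
width: 0.0658
```

Call:
jog_arm:
  targets:
    - [1,0,0,0,0,5.4,2.5]
    - [1,0,0,0,0,10.8,5]
    - [1,0,0,0,0,16.3,7.6]
    - [1,0,0,0,0,19,8.9]
    - [1,0,0,0,0,19,8.9]
    - [1,0,0,0,0,19,8.9]
    - [1,0,0,0,0,19,8.9]
    - [1,0,0,0,0,19,8.9]

```text
t: 17.4
tcp_pos: [0.5009, -0.2014, 0.1405]
tcp_rot: [-2.402, -0.96, -2.409]
contact_force: [0.4, -0.4, -0.8]
width: 0.066
```

```bash
python3 - <<'E'
from h import *
from kin import *
a=crop("side",180,60,500,300,2.5,"s10.png");a=crop("top",320,140,480,270,5,"t10.png")
np.set_printoptions(precision=3,suppress=True)
s=read_state(); print(s["joint_pos"],s["tcp_pos"],s["contact_force"],s["width"]);print(rpy(s["tcp_rot"]).as_matrix())
E
```

```text
[ 0.121 -0.     1.857 -1.118  1.555 -2.392] [ 0.501 -0.201  0.141] [-0.346  1.069 -0.479] 0.06570651770193199
[[-0.426 -0.905  0.001]
 [-0.383  0.18  -0.906]
 [ 0.819 -0.386 -0.424]]
```

View pics/s10.png

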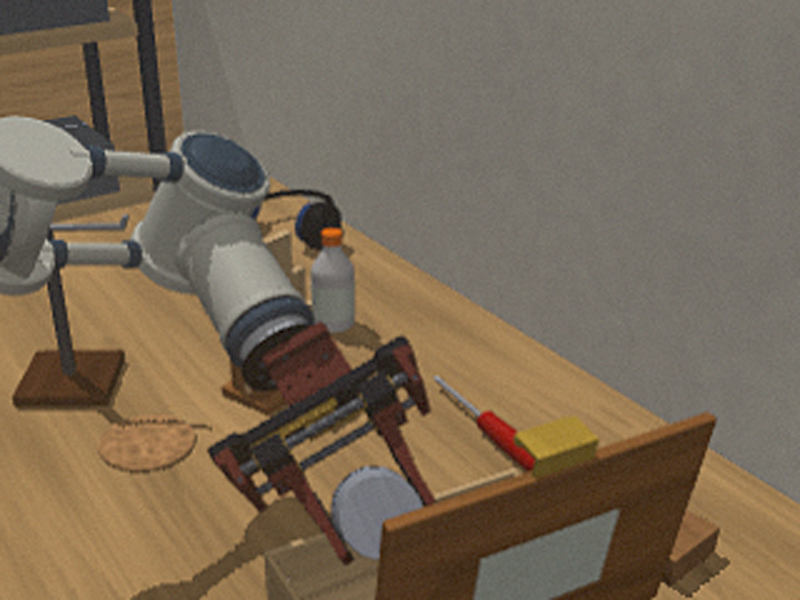

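View pics/t10.png

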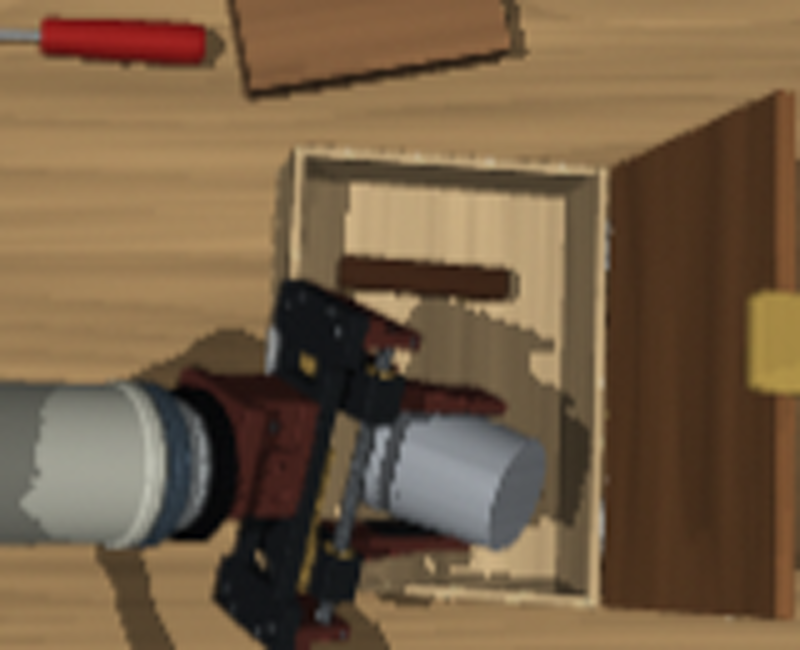

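Call:
jog_arm:
  targets:
    - [1,0,0,10,0,-7.2,-3.4]
    - [1,0,0,20,0,-14.5,-6.8]
    - [1,0,0,30,0,-21.7,-10.2]
    - [1,0,0,40,0,-29,-13.5]
    - [1,0,0,50,0,-36.2,-16.9]
    - [1,0,0,50,0,-43.5,-20.3]
    - [1,0,0,50,0,-50.7,-23.7]
    - [1,0,0,50,0,-58,-27.1]
    - [1,0,0,50,0,-65.2,-30.5]
    - [1,0,10,50,0,-72.5,-33.8]
    - [1,0,20,50,0,-79.7,-37.2]
    - [1,0,40,50,0,-87,-40.6]
    - [1,0,60,50,0,-94.2,-44]
    - [1,0,80,50,0,-101.5,-47.3]
    - [1,0,100,50,0,-108.7,-50.7]
    - [1,0,120,50,0,-116,-54.1]
    - [1,0,150,50,0,-123.2,-57.5]
    - [1,0,180,50,0,-130.5,-60.8]
    - [1,0,180,50,0,-137.7,-64.2]
    - [1,0,180,50,0,-140.4,-65.6]

```text
t: 19.5
tcp_pos: [0.5011, -0.0205, 0.1906]
tcp_rot: [3.126, 1.134, 1.554]
contact_force: [0.1, 0.6, -1.2]
width: 0.0659
```

```bash
python3 - <<'E'
from h import *
from kin import *
a=crop("side",180,60,500,300,2.5,"s11.png");a=crop("top",260,140,480,290,3.6,"t11.png")
np.set_printoptions(precision=3,suppress=True)
s=read_state(); print(s["t"],s["joint_pos"],s["tcp_pos"],s["contact_force"],s["width"]);print(rpy(s["tcp_rot"]).as_matrix())
E
```

```text
19.6 [ 0.443  0.107  1.65  -1.034  1.879  0.375] [ 0.501 -0.021  0.191] [ 0.208 -0.484 -1.173] 0.06537950658893213
[[ 0.003  1.    -0.   ]
 [ 0.423 -0.002 -0.906]
 [-0.906  0.003 -0.423]]
```

View pics/s11.png

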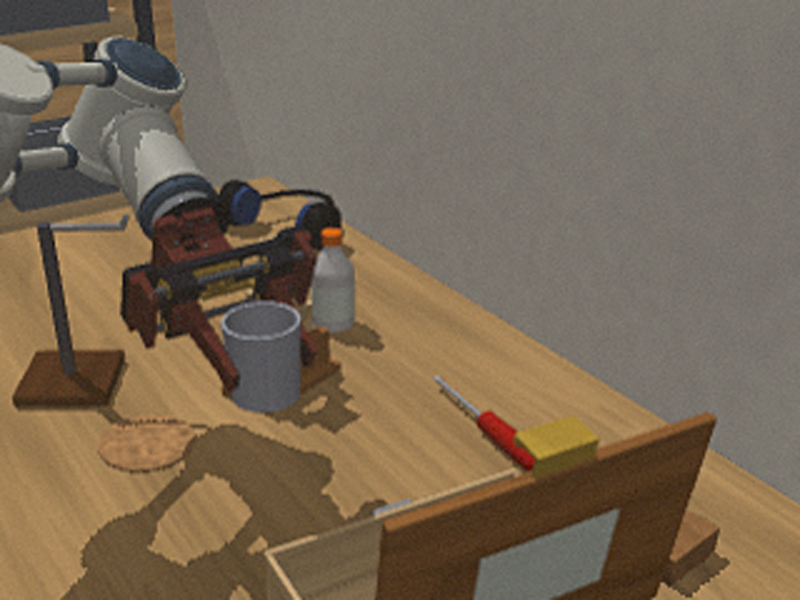

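View pics/t11.png

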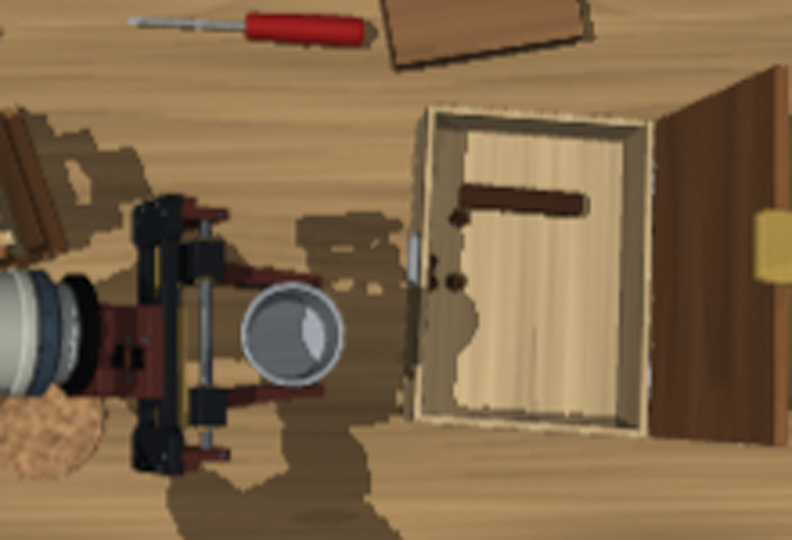

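```bash
python3 - <<'E'
from h import *
im=grab_frame("top")
t0=cv2.imread("pics/top0.png")
a=cv2.resize(t0[245:280,305:340],None,fx=11,fy=11,interpolation=cv2.INTER_CUBIC)
t9=cv2.imread("pics/t9.png"); b=cv2.resize(t9[310:400,475:570],(385,385),interpolation=cv2.INTER_CUBIC)
cv2.imwrite("pics/k1.png",np.hstack([a,b]))
cv2.imwrite("pics/k2.png",cv2.resize(im[165:265,365:445],None,fx=6,fy=6,interpolation=cv2.INTER_CUBIC))
E
```

```text
(no output)
```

View pics/k1.png

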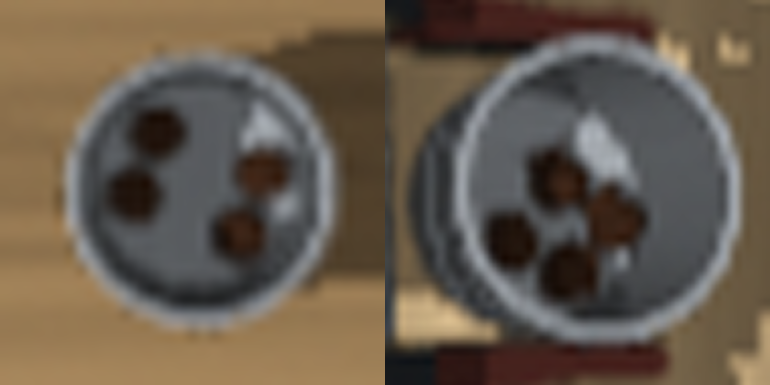

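View pics/k2.png

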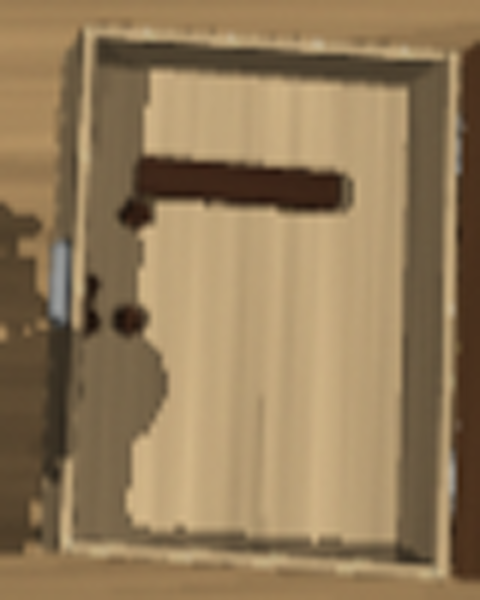

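```bash
python3 - <<'E'
from h import *
from kin import *
np.set_printoptions(precision=3,suppress=True)
s=read_state(); Q=s["joint_pos"]; k=dict(A0,T=.328)
p0=np.array([.501,-.021,.191]); 
R=pose(270,25)
for i in range(1,21):
    f=i/20
    p=p0+np.array([-.055*min(1,2*f),.04*max(0,2*f-1),-.02*min(1,4*f)]); a=-160*f
    Q,e=ik(p,Ro.from_euler('z',np.radians(a))*R,Q,k); print(i,p,a,Q,round(e,3),fk(Q,k)[2])
for p in ([.446,.1,.15],[.446,.169,.12],[.446,.169,.05]):
    Q,e=ik(np.array(p)-.003*pose(110,25).as_matrix()[:,2],pose(110,25),Q,k); print(p,Q,round(e,3),fk(Q,k)[2])
E
```

```text
1 [ 0.495 -0.021  0.187] -8.0 [ 0.415  0.174  1.569 -0.997  1.979  0.42 ] 0.0 [0.537 0.273 0.326]
2 [ 0.49  -0.021  0.183] -16.0 [ 0.38   0.25   1.49  -0.952  2.067  0.482] 0.0 [0.572 0.265 0.322]
3 [ 0.484 -0.021  0.179] -24.0 [ 0.341  0.317  1.417 -0.903  2.15   0.546] 0.0 [0.605 0.251 0.318]
4 [ 0.479 -0.021  0.175] -32.0 [ 0.298  0.378  1.35  -0.847  2.227  0.615] 0.0 [0.637 0.231 0.314]
5 [ 0.473 -0.021  0.171] -40.0 [ 0.253  0.43   1.291 -0.784  2.3    0.692] 0.0 [0.665 0.207 0.31 ]
6 [ 0.468 -0.021  0.171] -48.0 [ 0.205  0.471  1.238 -0.715  2.371  0.772] 0.0 [0.689 0.178 0.31 ]
7 [ 0.463 -0.021  0.171] -56.0 [ 0.155  0.503  1.196 -0.634  2.434  0.866] 0.0 [0.709 0.145 0.31 ]
8 [ 0.457 -0.021  0.171] -64.0 [ 0.103  0.526  1.164 -0.538  2.489  0.975] 0.0 [0.724 0.109 0.31 ]
9 [ 0.452 -0.021  0.171] -72.0 [ 0.05   0.54   1.145 -0.427  2.533  1.1  ] 0.0 [0.734 0.071 0.31 ]
10 [ 0.446 -0.021  0.171] -80.0 [-0.005  0.545  1.139 -0.301  2.565  1.24 ] 0.0 [0.739 0.031 0.31 ]
11 [ 0.446 -0.017  0.171] -88.0 [-0.055  0.555  1.125 -0.155  2.589  1.401] 0.0 [ 0.743 -0.007  0.31 ]
12 [ 0.
[... 483 characters left out ...]
.0 [ 0.68 -0.18  0.31]
17 [0.446 0.007 0.171] -136.0 [-0.357  0.4    1.329  0.621  2.405  2.258] 0.0 [ 0.653 -0.207  0.31 ]
18 [0.446 0.011 0.171] -144.0 [-0.406  0.341  1.402  0.7    2.339  2.347] 0.0 [ 0.621 -0.229  0.31 ]
19 [0.446 0.015 0.171] -152.0 [-0.453  0.274  1.483  0.768  2.268  2.424] 0.0 [ 0.586 -0.247  0.31 ]
20 [0.446 0.019 0.171] -160.0 [-0.5    0.199  1.571  0.829  2.194  2.494] 0.0 [ 0.548 -0.26   0.31 ]
[0.446, 0.1, 0.15] [-0.379  0.145  1.668  0.884  2.076  2.546] 0.0 [ 0.549 -0.182  0.29 ]
[0.446, 0.169, 0.12] [-0.264  0.134  1.738  0.925  1.952  2.571] 0.0 [ 0.549 -0.113  0.26 ]
[0.446, 0.169, 0.05] [-0.264  0.234  1.768  0.889  1.873  2.463] 0.0 [ 0.549 -0.113  0.19 ]
```

Call:
jog_arm:
  targets:
    - [1,-5,0,0,0,0,-7.5]
    - [1,-11,0,0,0,0,-15]
    - [1,-16,0,0,0,0,-22.5]
    - [1,-22,0,0,0,0,-30]
    - [1,-27,0,-2,0,0,-37.5]
    - [1,-33,0,-4,0,0,-45]
    - [1,-38,0,-6,0,0,-52.5]
    - [1,-44,0,-8,0,0,-60]
    - [1,-50,0,-10,0,0,-67.5]
    - [1,-55,0,-15,0,0,-75]
    - [1,-55,12,-20,0,0,-82.5]
    - [1,-55,24,-20,0,0,-90]
    - [1,-55,36,-20,0,0,-97.5]
    - [1,-55,48,-20,0,0,-105]
    - [1,-55,60,-20,0,0,-112.5]
    - [1,-55,72,-20,0,0,-120]
    - [1,-55,84,-20,0,0,-127.5]
    - [1,-55,96,-20,0,0,-135]
    - [1,-55,108,-20,0,0,-142.5]
    - [1,-55,120,-20,0,0,-150]

```text
t: 21.65
tcp_pos: [0.4461, 0.0982, 0.1704]
tcp_rot: [3.137, 1.134, -1.059]
contact_force: [-0.4, -0.2, -1.7]
width: 0.0653
```

```bash
python3 - <<'E'
from h import *
from kin import *
a=crop("side",150,100,470,340,2.5,"s12.png");a=crop("top",200,90,520,310,2.5,"t12.png")
np.set_printoptions(precision=4,suppress=True)
s=read_state(); print(s["t"],s["joint_pos"],s["tcp_pos"],s["contact_force"],s["width"]);R=rpy(s["tcp_rot"]).as_matrix();print(R)
print("grasp pt",s["tcp_pos"]+.003*R[:,2])
E
```

```text
21.75 [-0.3188  0.2326  1.5482  0.8303  2.1787  2.4954] [0.4444 0.098  0.1702] [ 0.3802 -0.7843 -1.2659] 0.06560367881711864
[[ 0.2072 -0.8686 -0.4502]
 [-0.3683 -0.4955  0.7867]
 [-0.9063  0.0028 -0.4225]]
grasp pt [0.443  0.1003 0.169 ]
```

View pics/s12.png

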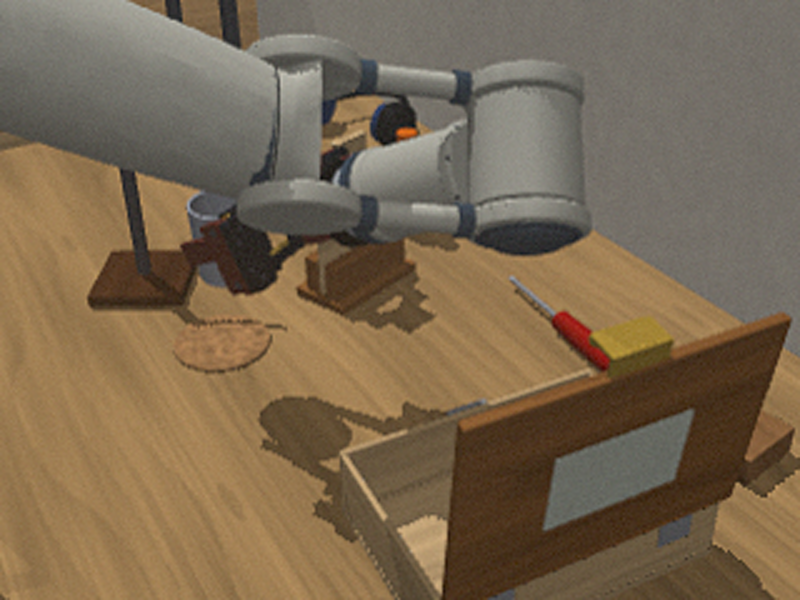

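View pics/t12.png

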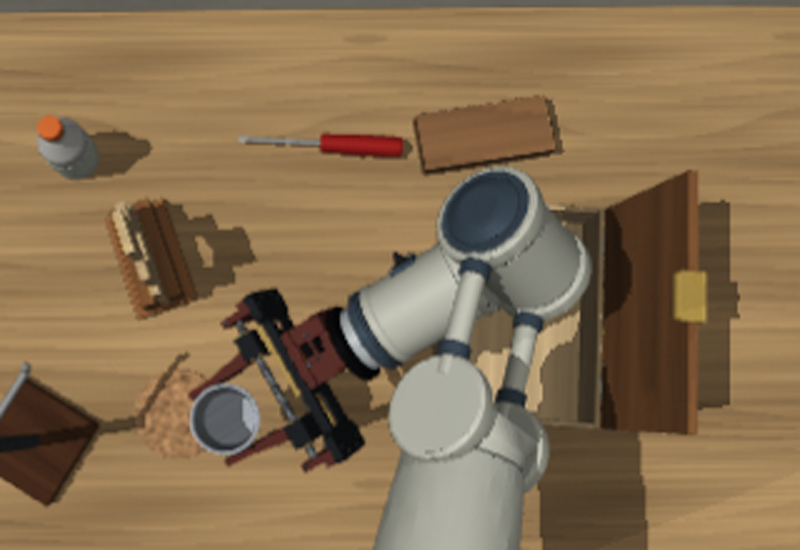

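Call:
jog_arm:
  targets:
    - [1,2,20,-20,0,0,-5]
    - [1,3,45,-40,0,0,-5]
    - [1,3,69,-60,0,0,-5]
    - [1,3,69,-85,0,0,-5]
    - [1,3,69,-105,0,0,-5]
    - [1,3,69,-116,0,0,-5]
    - [1,3,69,-122,0,0,-5]
    - [1,3,69,-122,0,0,-5]
    - [1,3,69,-122,0,0,-5]

```text
t: 22.65
tcp_pos: [0.4494, 0.1672, 0.0493]
tcp_rot: [3.139, 1.134, -1.139]
contact_force: [-0.3, -0.1, -0.9]
width: 0.0655
```

```bash
python3 - <<'E'
from h import *
from kin import *
a=crop("side",150,100,470,340,2.5,"s13.png");a=crop("top",200,140,360,270,5,"t13.png")
np.set_printoptions(precision=4,suppress=True)
s=read_state(); print(s["t"],s["joint_pos"],s["tcp_pos"],s["contact_force"],s["width"]);R=rpy(s["tcp_rot"]).as_matrix()
print("grasp pt",s["tcp_pos"]+.003*R[:,2])
E
```

```text
22.75 [-0.2336  0.3177  1.6876  0.8532  1.908   2.4264] [0.4494 0.1672 0.0495] [-0.0731 -0.5445 -1.3364] 0.06550180038629955
grasp pt [0.4482 0.1697 0.0482]
```

View pics/s13.png

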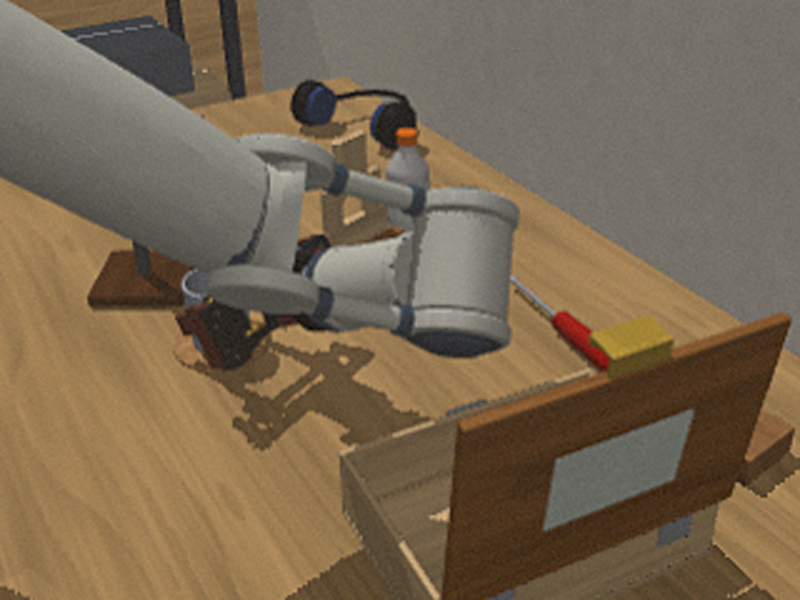

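View pics/t13.png

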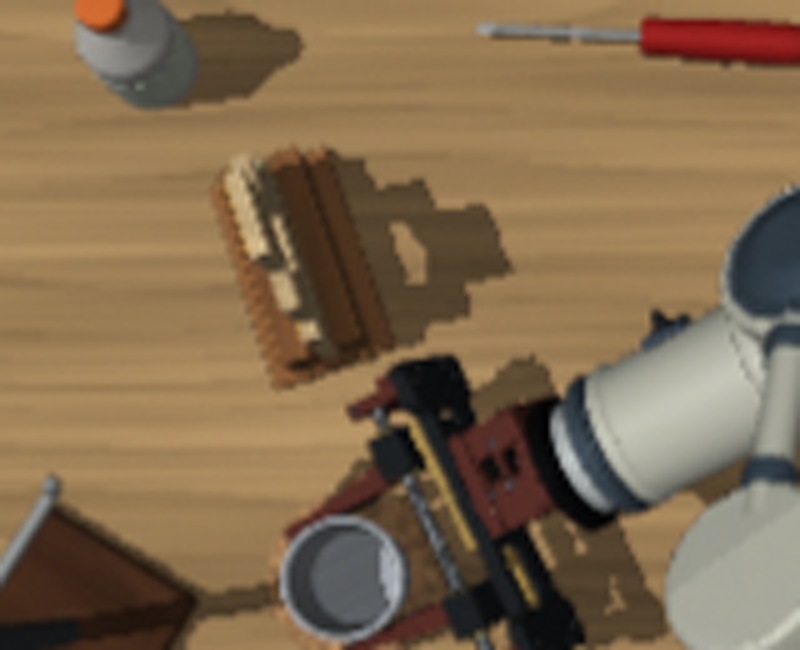

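Call:
jog_arm:
  targets:
    - [1,0,0,-2,0,0,0]
    - [1,0,0,-2,0,0,0]
    - [-1,0,0,-2,0,0,0]
    - [-1,0,0,-2,0,0,0]
    - [-1,0,0,-2,0,0,0]
    - [-1,0,0,-2,0,0,0]
    - [-1,0,0,-2,0,0,0]
    - [-1,4,-8,2,0,0,0]
    - [-1,15,-33,15,0,0,0]
    - [-1,27,-58,28,0,0,0]
    - [-1,38,-82,50,0,0,0]
    - [-1,42,-95,90,0,0,0]
    - [-1,42,-95,130,0,0,0]
    - [-1,42,-95,130,0,0,0]

```text
t: 24.15
tcp_pos: [0.4927, 0.071, 0.1844]
tcp_rot: [-3.127, 1.128, -1.124]
contact_force: [-0.2, -0.4, -0.3]
width: 0.0877
```

```bash
python3 - <<'E'
from h import *
from kin import *
a=crop("side",150,100,470,340,2.5,"s14.png");a=crop("top",170,140,490,300,2.5,"t14.png")
np.set_printoptions(precision=4,suppress=True)
s=read_state(); print(s["t"],s["joint_pos"],s["tcp_pos"],s["tcp_rot"],s["width"])
E
```

```text
24.25 [-0.3621  0.3083  1.4394  0.8718  2.1678  2.5548] [0.4913 0.0719 0.1794] [ 3.1403  1.1319 -1.1379] 0.08791668504852003
```

View pics/s14.png

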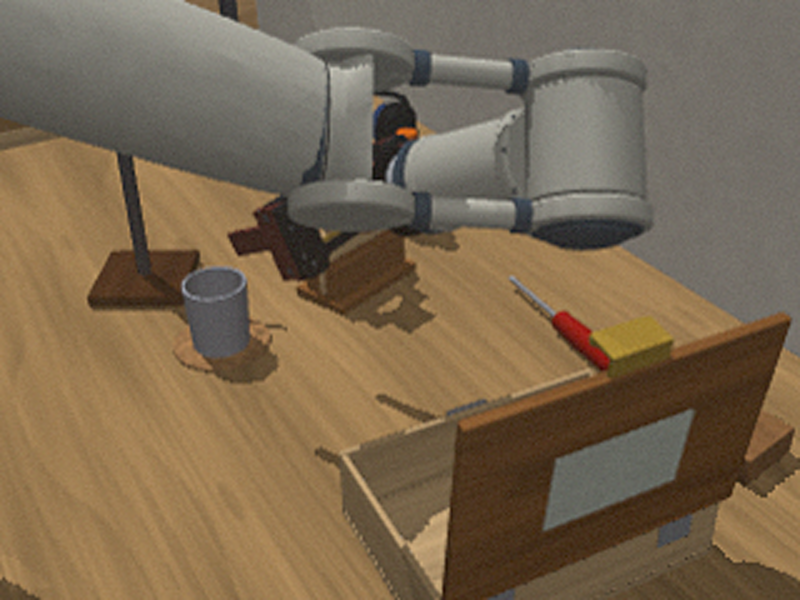

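View pics/t14.png

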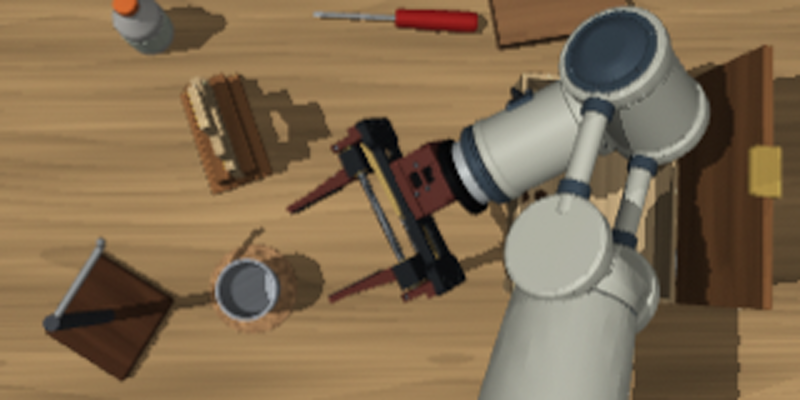

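Call:
jog_arm:
  targets:
    - [-1,0,-10,10,-7.4,-3.4,0]
    - [-1,0,-20,20,-14.7,-6.9,0]
    - [-1,0,-30,40,-22.1,-10.3,0]
    - [-1,0,-40,60,-29.5,-13.8,0]
    - [-1,0,-40,80,-36.8,-17.2,0]
    - [-1,0,-40,100,-44.2,-20.6,0]
    - [-1,0,-40,115,-51.5,-24,0]
    - [-1,0,-40,125,-58.9,-27.5,0]
    - [-1,0,-40,125,-58.9,-27.5,0]
    - [-1,0,-40,125,-58.9,-27.5,0]
    - [-1,0,-40,125,-58.9,-27.5,0]

```text
t: 25.35
tcp_pos: [0.4899, 0.0152, 0.3009]
tcp_rot: [-3.141, 0.01, -1.115]
contact_force: [0.3, -0.1, 0.1]
width: 0.0876
```

```bash
python3 - <<'E'
from h import *
from kin import *
np.set_printoptions(precision=4,suppress=True)
a=crop("top",170,140,490,300,2.5,"t15.png")
a=crop("side",150,100,470,340,2.5,"s15.png")
s=read_state(); print(s["t"],s["joint_pos"],s["tcp_pos"],s["tcp_rot"],s["width"]);print(rpy(s["tcp_rot"]).as_matrix())
E
```

```text
25.45 [-0.0452 -0.1805  1.3936  0.0092  1.9323  2.6442] [0.4901 0.0147 0.3012] [-3.1407  0.0093 -1.1154] 0.08767057613801459
[[ 0.4398 -0.8981 -0.0033]
 [-0.898  -0.4398  0.0088]
 [-0.0093 -0.0009 -1.    ]]
```

View pics/t15.png

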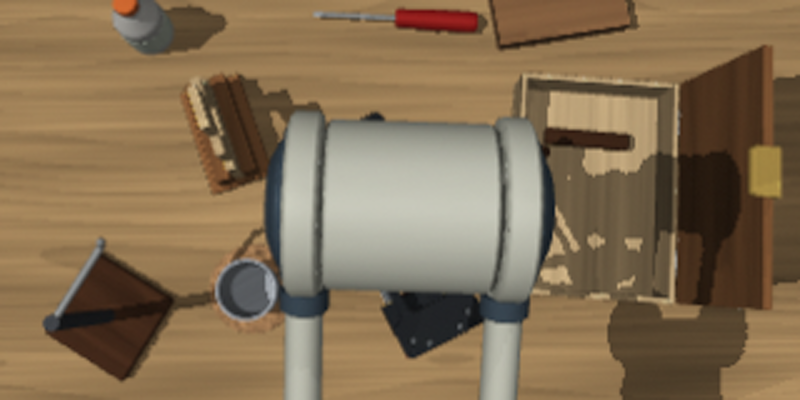

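View pics/s15.png

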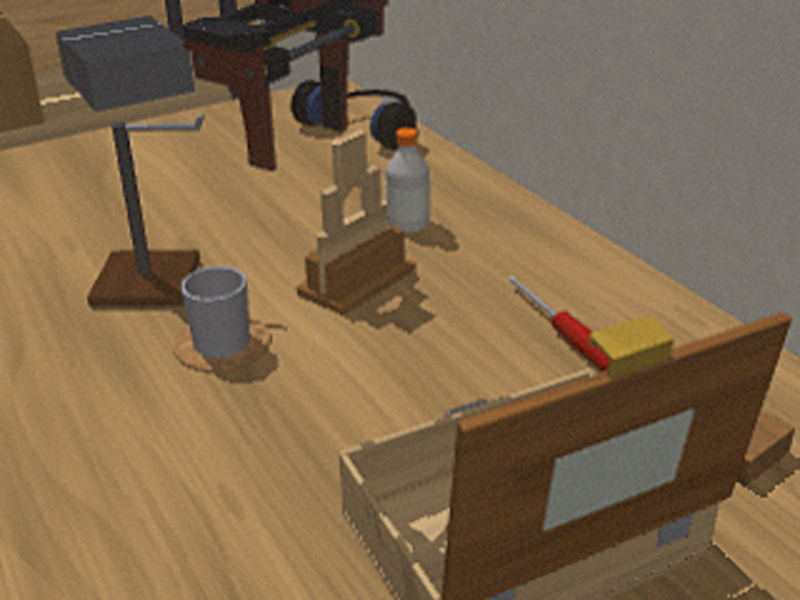

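Call:
jog_arm:
  targets:
    - [1,1,-20,10,0,0,8.3]
    - [1,1,-40,20,0,0,16.7]
    - [1,2,-62,30,0,0,25]
    - [1,2,-84,30,0,0,33.3]
    - [1,3,-106,30,0,0,41.7]
    - [1,3,-128,30,0,0,50]
    - [1,4,-150,30,0,0,58.3]
    - [1,4,-172,30,0,0,66.7]
    - [1,5,-194,30,0,0,75]
    - [1,5,-216,30,0,0,83.3]
    - [1,6,-238,30,0,0,91.7]
    - [1,6,-260,30,0,0,100]
    - [1,7,-282,30,0,0,108.3]
    - [1,7,-304,30,0,0,116.7]
    - [1,8,-326,30,0,0,125]
    - [1,9,-348,30,0,0,133.3]
    - [1,10,-368,30,0,0,141.7]
    - [1,10,-387,30,0,0,150]
    - [1,10,-387,30,0,0,150]
    - [1,10,-387,30,0,0,150]

```text
t: 27.45
tcp_pos: [0.4998, -0.3721, 0.3321]
tcp_rot: [-3.135, 0.004, 1.499]
contact_force: [-0.4, 0.2, 0.2]
width: 0.0001
```

```bash
python3 - <<'E'
from h import *
from kin import *
np.set_printoptions(precision=4,suppress=True)
a=crop("side",280,80,600,320,2.5,"s16.png")
s=read_state(); print(s["t"],s["joint_pos"],s["tcp_pos"],s["tcp_rot"],s["width"]);print(rpy(s["tcp_rot"]).as_matrix())
E
```

```text
27.5 [-0.6902  0.1966  0.9576 -0.0072  1.9894 -0.6223] [ 0.5    -0.3715  0.3327] [-3.1361  0.0042  1.5   ] 0.0005742148202501766
[[ 0.0708  0.9975 -0.0058]
 [ 0.9975 -0.0708 -0.0038]
 [-0.0042 -0.0055 -1.    ]]
```

View pics/s16.png

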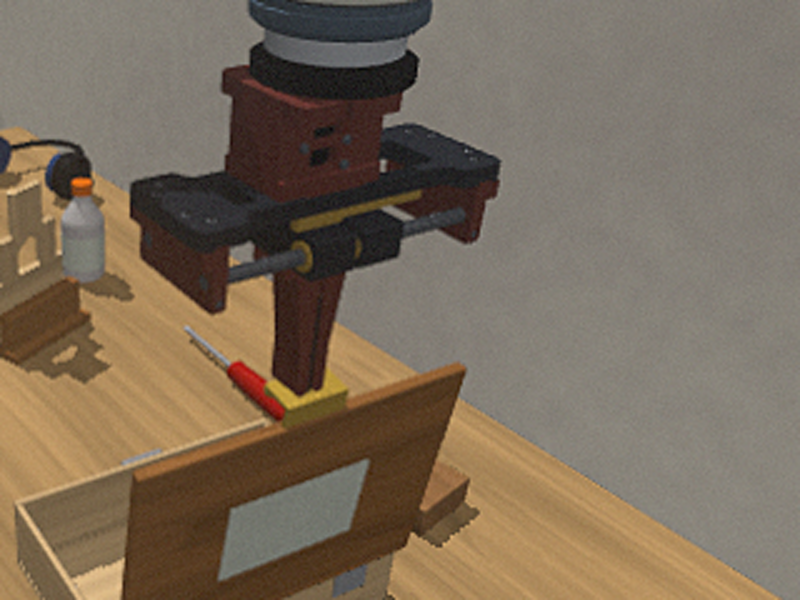

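Call:
jog_arm:
  targets:
    - [1,0,0,-45,0,0,0]
    - [1,0,0,-90,0,0,0]
    - [1,0,0,-90,0,0,0]
    - [1,0,15,-90,0,0,0]
    - [1,0,25,-90,0,0,0]
    - [1,0,35,-90,0,0,0]
    - [1,0,45,-90,0,0,0]
    - [1,0,54,-90,0,0,0]
    - [1,0,65,-91,0,0,0]
    - [1,0,76,-93,0,0,0]
    - [1,0,87,-95,0,0,0]
    - [1,0,98,-97,0,0,0]
    - [1,0,108,-101,0,0,0]
    - [1,0,118,-107,0,0,0]
    - [1,0,128,-112,0,0,0]
    - [1,0,139,-117,0,0,0]
    - [1,0,139,-117,0,0,0]

```text
t: 29.2
tcp_pos: [0.4997, -0.2309, 0.2152]
tcp_rot: [-3.135, 0.004, 1.506]
contact_force: [0.3, -0.5, 0.4]
width: 0.0005
```

```bash
python3 - <<'E'
from h import *
np.set_printoptions(precision=4,suppress=True)
a=crop("side",280,100,600,340,2.5,"s17.png");a=crop("top",200,90,520,310,2.5,"t17.png")
s=read_state(); print(s["t"],s["joint_pos"],s["tcp_pos"],s["contact_force"])
E
```

```text
29.3 [-0.4923 -0.0417  1.4161 -0.0072  1.7701 -0.4279] [ 0.4998 -0.2321  0.2161] [0.228  0.4796 0.6315]
```

View pics/s17.png

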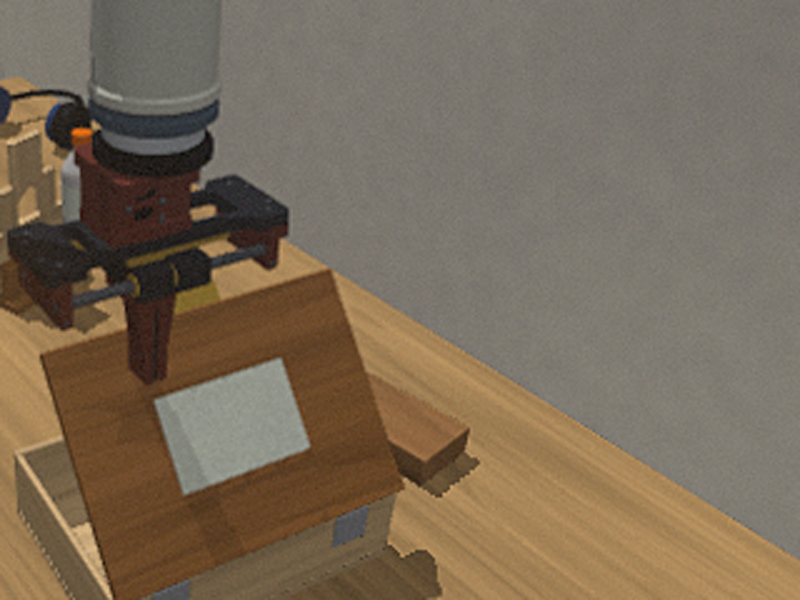

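View pics/t17.png

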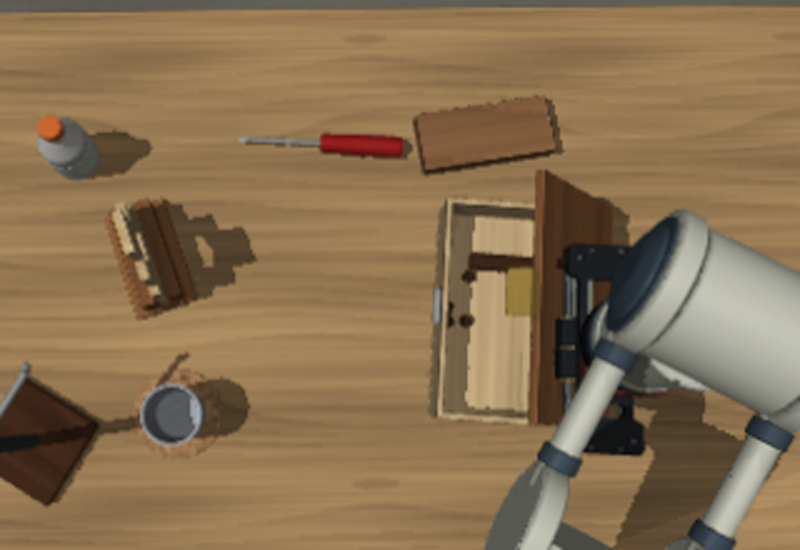

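Call:
jog_arm:
  targets:
    - [1,0,11,-9,0,0,0]
    - [1,0,22,-20,0,0,0]
    - [1,0,33,-31,0,0,0]
    - [1,0,41,-44,0,0,0]
    - [1,0,49,-57,0,0,0]
    - [1,0,55,-70,0,0,0]
    - [1,0,60,-80,0,0,0]
    - [1,0,64,-90,0,0,0]
    - [1,0,66,-95,0,0,0]
    - [1,0,66,-95,0,0,0]

```text
t: 30.3
tcp_pos: [0.4996, -0.1663, 0.1204]
tcp_rot: [-3.135, 0.005, 1.505]
contact_force: [0.1, -0.0, 0.9]
width: 0.0004
```

```bash
python3 - <<'E'
from h import *
np.set_printoptions(precision=4,suppress=True)
a=crop("side",280,150,520,330,3.3,"s18.png")
s=read_state(); print(s["t"],s["joint_pos"],s["tcp_pos"],s["contact_force"])
E
```

```text
30.35 [-0.3819 -0.0919  1.632  -0.0068  1.6047 -0.3157] [ 0.4999 -0.1665  0.1212] [ 0.6668 -0.2958  0.8774]
```

View pics/s18.png

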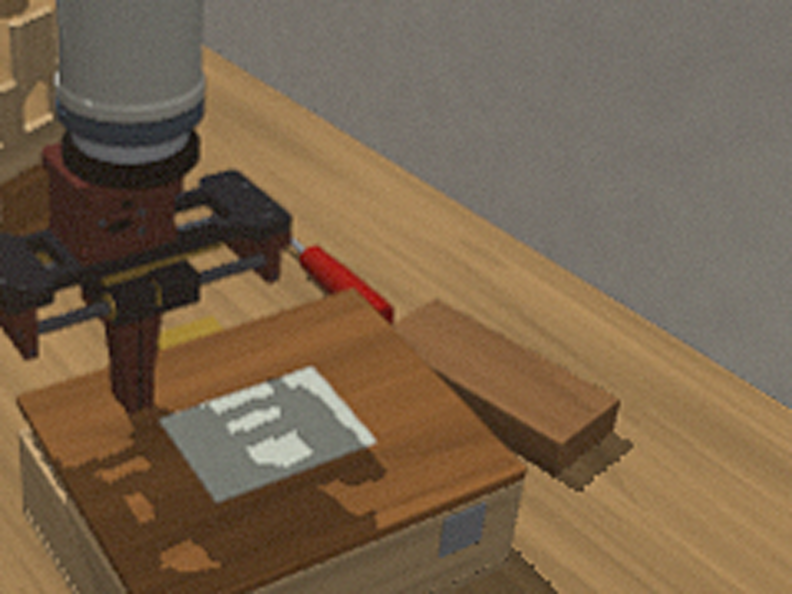

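Call:
jog_arm:
  targets:
    - [1,0,12,0,0,0,0]
    - [1,0,12,-5,0,0,0]
    - [1,0,12,-9,0,0,0]
    - [1,0,12,-12,0,0,0]
    - [1,0,12,-15,0,0,0]
    - [1,0,12,-17,0,0,0]
    - [1,0,12,-19,0,0,0]
    - [1,0,12,-19,0,0,0]

```text
t: 31.15
tcp_pos: [0.5004, -0.1544, 0.1028]
tcp_rot: [-3.138, 0.006, 1.505]
contact_force: [0.9, 2.6, 2.6]
width: 0.0007
```

Call:
jog_arm:
  targets:
    - [1,0,0,-1,0,0,0]
    - [1,0,0,-2,0,0,0]
    - [1,0,0,-3,0,0,0]
    - [1,0,0,-3,0,0,0]

```text
t: 31.55
tcp_pos: [0.5005, -0.1545, 0.1025]
tcp_rot: [-3.139, 0.006, 1.504]
contact_force: [-4.4, 4.8, 15.7]
width: 0.0003
```

```bash
python3 - <<'E'
from h import *
np.set_printoptions(precision=4,suppress=True)
a=crop("side",280,180,520,350,3.3,"s19.png")
s=read_state(); print(s["t"],s["joint_pos"],s["tcp_pos"],s["contact_force"])
E
```

```text
31.6 [-0.3605 -0.0948  1.6681 -0.0061  1.5687 -0.2941] [ 0.5006 -0.1545  0.1025] [-5.262   5.4034 16.3229]
```

View pics/s19.png

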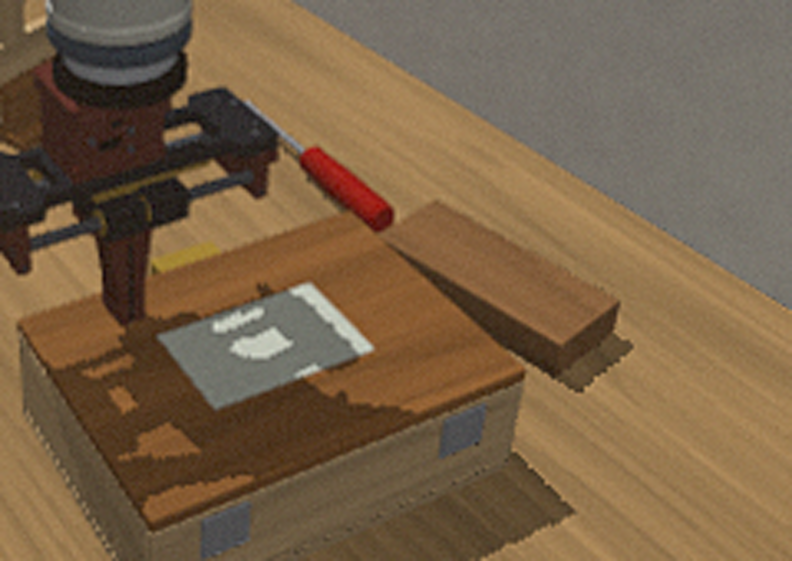

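Call:
jog_arm:
  targets:
    - [1,0,0,-1,0,0,0]
    - [1,0,0,-2,0,0,0]
    - [1,0,0,-3,0,0,0]
    - [1,0,0,-3,0,0,0]
    - [1,0,0,-3,0,0,0]

```text
t: 32.1
tcp_pos: [0.5006, -0.1545, 0.1022]
tcp_rot: [-3.141, 0.006, 1.504]
contact_force: [-10.3, 6.6, 27.9]
width: 0.0005
```

Call:
jog_arm:
  targets:
    - [1,0,0,3,0,0,0]
    - [1,0,0,20,0,0,0]
    - [1,0,20,60,0,0,0]
    - [1,0,60,100,0,0,0]
    - [0,0,100,140,0,0,0]
    - [-1,0,140,150,0,0,0]
    - [-1,0,170,150,0,0,0]
    - [-1,0,170,150,0,0,0]

```text
t: 32.9
tcp_pos: [0.5002, 0.0183, 0.2471]
tcp_rot: [-3.138, 0.005, 1.509]
contact_force: [0.1, -0.8, -0.2]
width: 0.0287
```

```bash
python3 - <<'E'
from h import *
np.set_printoptions(precision=4,suppress=True)
a=crop("side",270,180,510,360,3.3,"s20.png")
a=crop("top",170,100,490,300,2.5,"t20.png")
s=read_state(); print(s["t"],s["joint_pos"],s["tcp_pos"],s["tcp_rot"],s["contact_force"])
E
```

```text
33.0 [-0.033  -0.1717  1.4846 -0.0069  1.8345  0.0305] [0.5    0.0154 0.2457] [-3.1361  0.0068  1.5056] [-0.3585  0.1693  0.0082]
```

View pics/s20.png

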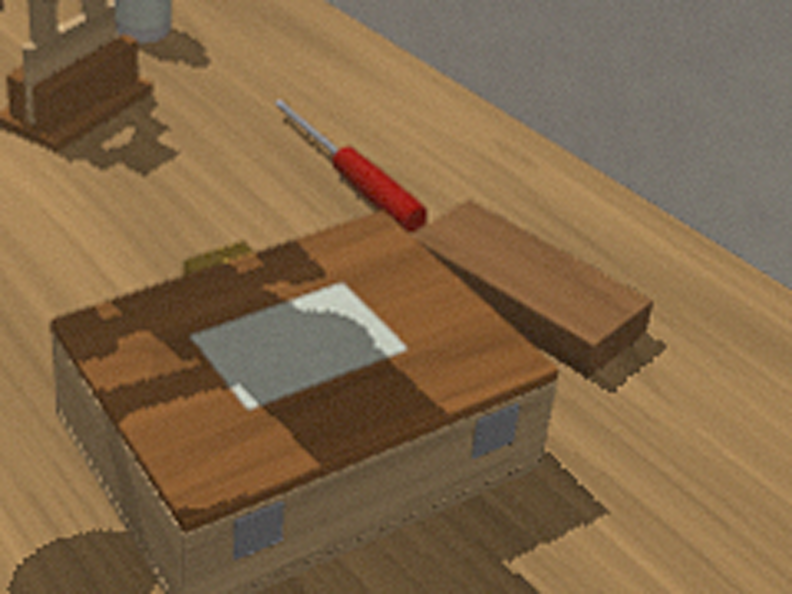

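View pics/t20.png

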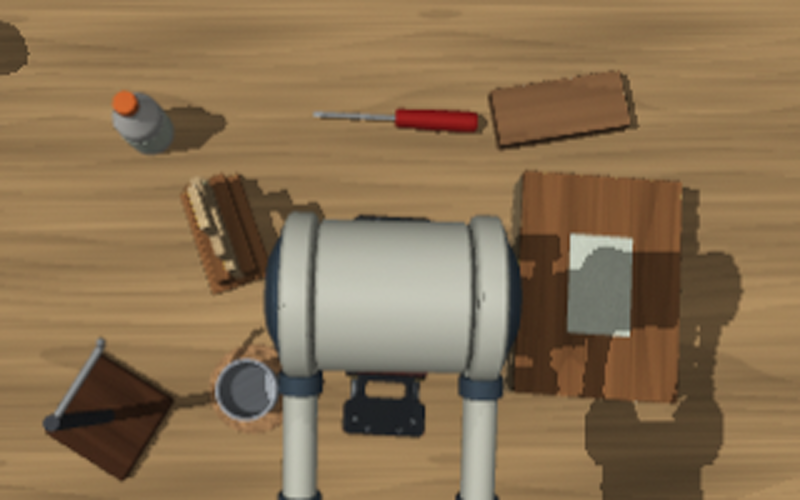

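```bash
python3 - <<'E'
from h import *
im=cv2.imread("pics/side0.png"); cv2.imwrite("pics/z1.png",cv2.resize(im[148:228,264:314],None,fx=7.5,fy=7.5,interpolation=cv2.INTER_CUBIC))
im=cv2.imread("pics/top0.png"); cv2.imwrite("pics/z2.png",cv2.resize(im[165:222,236:282],None,fx=10,fy=10,interpolation=cv2.INTER_CUBIC))
E
```

```text
(no output)
```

View pics/z1.png

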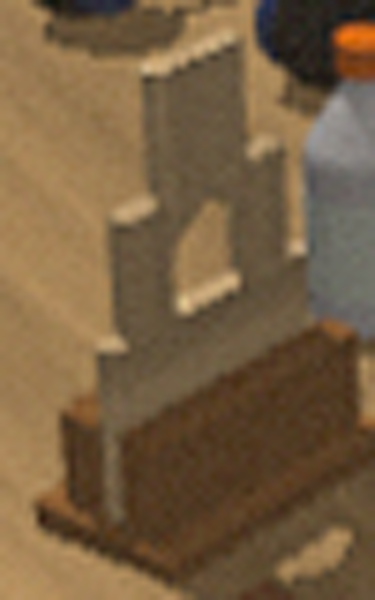

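View pics/z2.png

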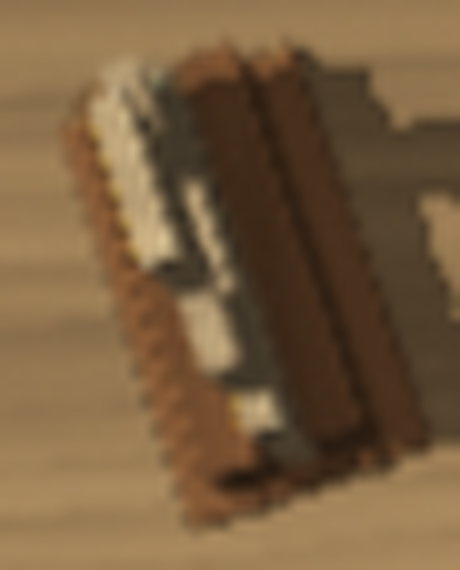

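```bash
python3 - <<'E'
from h import *
np.set_printoptions(precision=4,suppress=True)
c=lambda x,y:((x+.5)/10+236-.5,(y+.5)/10+165-.5)
s=lambda x,y:((x+.5)/7.5+264-.5,(y+.5)/7.5+148-.5)
for ps,z,n in [(((135,264),(178,256)),.187,"neck -23"),(((210,374),(243,370)),.136,"sh -44"),(((255,433),(288,427)),.087,"st -55")]:
    P=[onz("top",c(*p),z) for p in ps]; print(n,P,np.mean(P,0))
for ps,z,n in [(((143,66),(158,80)),.187,"neck -23"),(((228,32),(243,42)),.187,"neck +23"),(((112,212),(120,224)),.136,"sh -44"),(((275,135),(284,146)),.136,"sh +44"),(((98,342),(107,353)),.087,"st -55"),(((125,340),(125,353)),.087,"mid of step?")]:
    P=[onz("side",s(*p),z) for p in ps]; print("side",n,P,np.mean(P,0))
# rack base corners top
for p in [(68,125),(195,530),(430,445)]: print("base",onz("top",c(*p),.012))
for p in [(180,75),(240,50),(295,50)]: print("cheek far",onz("top",c(*p),.054))
for p in [(220,478),(300,470),(365,445)]: print("cheek near",onz("top",c(*p),.054))
E
```

```text
neck -23 [array([0.6079, 0.2043, 0.187 ]), array([0.6098, 0.1936, 0.187 ])] [0.6088 0.199  0.187 ]
sh -44 [array([0.5871, 0.194 , 0.136 ]), array([0.5881, 0.1853, 0.136 ])] [0.5876 0.1896 0.136 ]
st -55 [array([0.5775, 0.1898, 0.087 ]), array([0.579 , 0.1807, 0.087 ])] [0.5783 0.1853 0.087 ]
side neck -23 [array([0.6123, 0.2043, 0.187 ]), array([0.611 , 0.1901, 0.187 ])] [0.6116 0.1972 0.187 ]
side neck +23 [array([0.6531, 0.2152, 0.187 ]), array([0.6533, 0.2038, 0.187 ])] [0.6532 0.2095 0.187 ]
side sh -44 [array([0.5932, 0.198 , 0.136 ]), array([0.5912, 0.1875, 0.136 ])] [0.5922 0.1928 0.136 ]
side sh +44 [array([0.6761, 0.224 , 0.136 ]), array([0.6741, 0.2134, 0.136 ])] [0.6751 0.2187 0.136 ]
side st -55 [array([0.582 , 0.1939, 0.087 ]), array([0.5811, 0.1845, 0.087 ])] [0.5815 0.1892 0.087 ]
side mid of step? [array([0.5912, 0.1899, 0.087 ]), array([0.5867, 0.1809, 0.087 ])] [0.5889 0.1854 0.087 ]
base [0.6811 0.2594 0.012 ]
base [0.5582 0.2193 0.012 ]
base [0.5827 0.1498 0.012 ]
cheek far [0.6865 0.2182 0.054 ]
cheek far [0.6937 0.2009 0.054 ]
cheek far [0.6935 0.1849 0.054 ]
cheek near [0.5688 0.2049 0.054 ]
cheek near [0.5708 0.1821 0.054 ]
cheek near [0.5778 0.1636 0.054 ]
```

Call:
jog_arm:
  targets:
    - [-1,9,13,10,0,0,8]
    - [-1,19,27,20,0,0,16]
    - [-1,28,40,30,0,0,24]
    - [-1,38,54,30,0,0,32]
    - [-1,47,67,30,0,0,40]
    - [-1,57,81,30,0,0,48]
    - [-1,66,94,30,0,0,56]
    - [-1,76,108,30,0,0,64]
    - [-1,85,121,30,0,0,72]
    - [-1,95,135,30,0,0,80]
    - [-1,104,148,30,0,0,88]
    - [-1,114,162,30,0,0,96]
    - [-1,123,176,30,0,0,104]
    - [-1,132,189,30,0,0,111.7]
    - [-1,132,189,10,0,0,111.7]
    - [-1,132,189,0,0,0,111.7]
    - [-1,132,189,0,0,0,111.7]

```text
t: 34.7
tcp_pos: [0.6317, 0.2026, 0.243]
tcp_rot: [-3.137, 0.0, -2.832]
contact_force: [-0.2, -0.2, 0.1]
width: 0.0877
```

```bash
python3 - <<'E'
from h import *
from kin import *
np.set_printoptions(precision=4,suppress=True)
a=crop("side",230,80,390,220,5,"s21.png")
a=crop("top",180,120,340,240,5,"t21.png")
s=read_state(); print(s["t"],s["joint_pos"],s["tcp_pos"],s["tcp_rot"],s["contact_force"]);print(rpy(s["tcp_rot"]).as_matrix())
E
```

```text
34.8 [ 0.262   0.2649  1.0341 -0.0046  1.8378 -1.6206] [0.6321 0.2032 0.2461] [-3.1369  0.0046 -2.831 ] [0.0612 0.2961 0.0762]
[[-0.9521 -0.3056  0.0058]
 [-0.3056  0.9522 -0.0031]
 [-0.0046 -0.0047 -1.    ]]
```

View pics/s21.png

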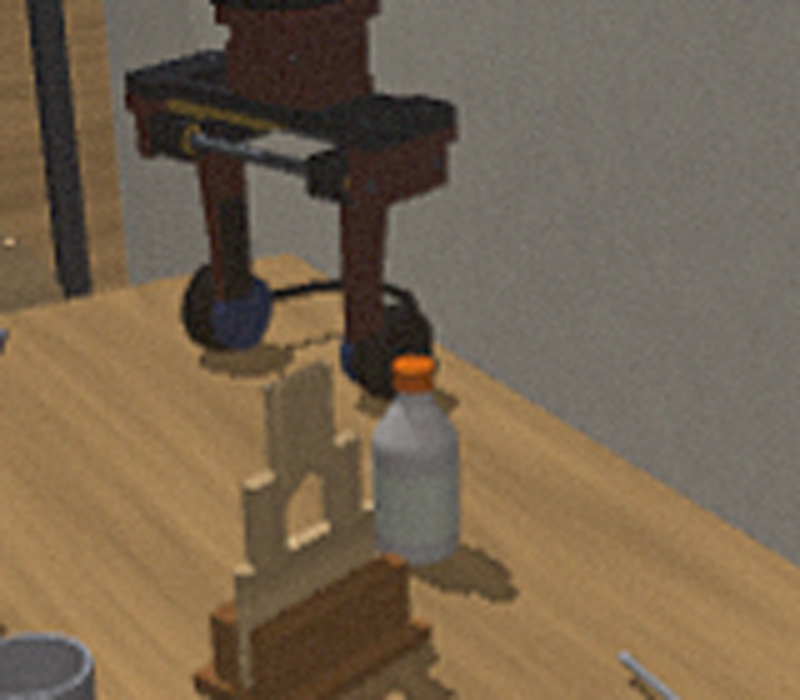

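View pics/t21.png

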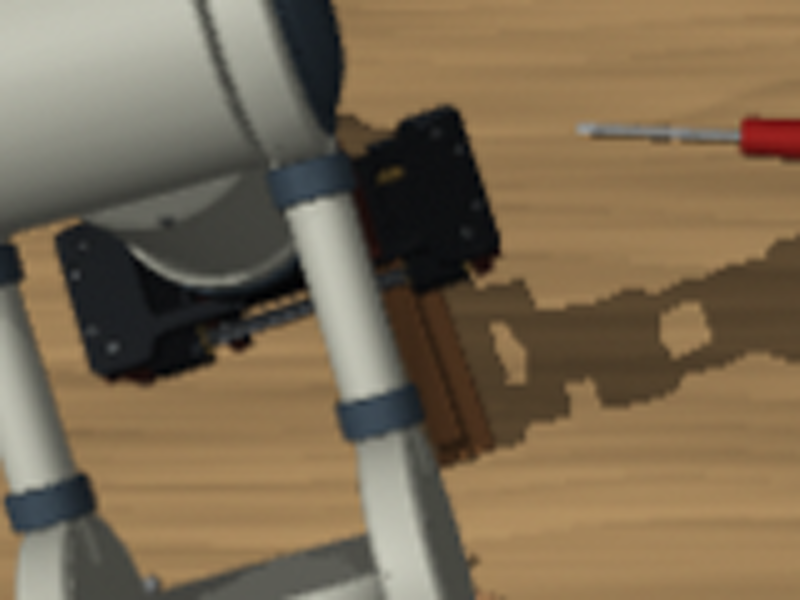

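Call:
jog_arm:
  targets:
    - [-1,0,0,-25,0,0,0]
    - [-1,0,0,-50,0,0,0]
    - [-1,0,0,-68,0,0,0]
    - [-1,0,0,-68,0,0,0]
    - [1,0,0,-68,0,0,0]
    - [1,0,0,-68,0,0,0]
    - [1,0,0,-68,0,0,0]
    - [1,0,0,-68,0,0,0]
    - [1,0,0,-68,0,0,0]
    - [1,0,0,-68,0,0,0]
    - [1,0,0,-68,0,0,0]
    - [1,0,0,-68,0,0,0]
    - [1,0,0,-68,0,0,0]
    - [1,0,0,-68,0,0,0]
    - [1,0,0,-68,0,0,0]

```text
t: 36.3
tcp_pos: [0.6319, 0.2046, 0.1784]
tcp_rot: [-3.138, 0.006, -2.829]
contact_force: [-0.6, 0.6, 0.0]
width: 0.0102
```

```bash
python3 - <<'E'
from h import *
from kin import *
np.set_printoptions(precision=4,suppress=True)
a=crop("side",230,80,390,220,5,"s22.png")
s=read_state(); print(s["t"],s["joint_pos"],s["tcp_pos"],s["tcp_rot"],s["contact_force"],s["width"])
E
```

```text
36.35 [ 0.2637  0.2572  1.1626 -0.0038  1.716  -1.6202] [0.6319 0.2046 0.1785] [-3.1376  0.0057 -2.8291] [-1.2485  0.9672  0.7502] 0.009854439313760075
```

View pics/s22.png

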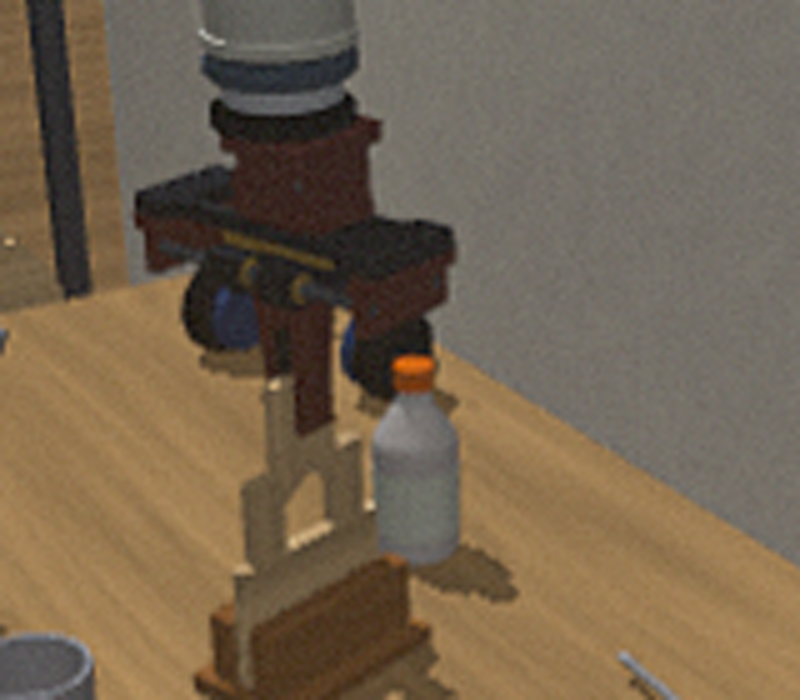

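```bash
python3 - <<'E'
from h import *
im=cv2.imread("pics/side0.png"); a=cv2.resize(im[140:228,180:240],None,fx=6.5,fy=6.5,interpolation=cv2.INTER_CUBIC); cv2.imwrite("pics/z3.png",a); print(a.shape)
im=cv2.imread("pics/top0.png"); cv2.imwrite("pics/z4.png",cv2.resize(im[232:296,182:244],None,fx=9,fy=9,interpolation=cv2.INTER_CUBIC))
E
```

```text
(572, 390, 3)
```

View pics/z3.png

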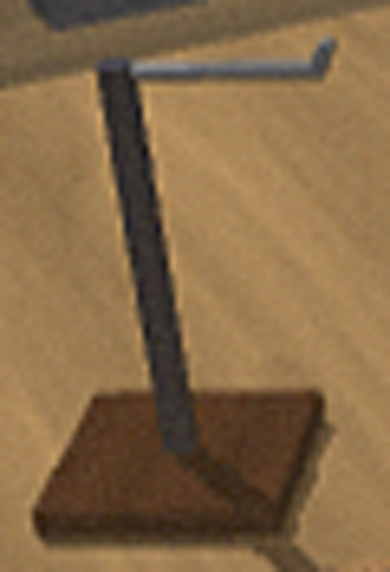

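View pics/z4.png

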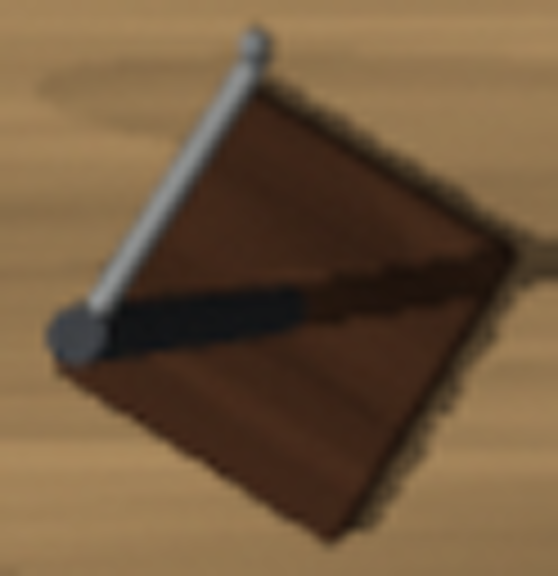

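```bash
cat > stand.py <<'E'
from h import *
from scipy.optimize import least_squares
np.set_printoptions(precision=4,suppress=True)
c=lambda x,y:((x+.5)/9+182-.5,(y+.5)/9+232-.5)
s=lambda x,y:((x+.5)/6.5+180-.5,(y+.5)/6.5+140-.5)
h=.055
obs=[("top",c(78,337),(0,0,.204)),("top",c(257,42),(.09,0,.212)),("top",c(262,85),(h,h,.016)),("top",c(515,245),(h,-h,.016)),("top",c(335,540),(-h,-h,.016)),
("side",s(115,68),(0,0,.204)),("side",s(180,450),(0,-.004,.016)),("side",s(328,45),(.09,0,.212)),("side",s(318,70),(.088,0,.2)),
("side",s(322,395),(h,h,.016)),("side",s(285,525),(h,-h,.016)),("side",s(40,515),(-h,-h,.016)),("side",s(95,395),(-h,h,.016))]
def f(p,full=False):
    R=np.array([[np.cos(p[2]),-np.sin(p[2])],[np.sin(p[2]),np.cos(p[2])]]); r=[]
    for cam,uv,X in obs:
        w=np.r_[p[:2]+R@X[:2],X[2]]; r.append(proj(cam,w)[0]-uv)
    return np.array(r) if full else np.ravel(r)
if __name__=="__main__":
    r=least_squares(f,[.418,.337,-.55],loss="soft_l1");print(r.x,np.degrees(r.x[2]));print(f(r.x,True))
    d=np.array([np.cos(r.x[2]),np.sin(r.x[2])]);print("mid",r.x[:2]+.045*d,"tip",r.x[:2]+.09*d,d)
E
python3 stand.py
```

```text
[ 0.4193  0.3374 -0.5458] -31.269968369488915
[[ 0.5261 -0.5905]
 [ 0.1349 -0.5578]
 [-2.6863 -1.4822]
 [ 0.8486  0.1633]
 [ 0.3856  0.7771]
 [-0.036  -0.1826]
 [-0.1158  0.7424]
 [-0.4369  0.1145]
 [ 0.9028  0.3862]
 [ 0.2433 -0.8469]
 [-1.3065 -1.7778]
 [-1.8847  0.1563]
 [-0.1956 -0.4322]]
mid [0.4578 0.314 ] tip [0.4962 0.2906] [ 0.8547 -0.5191]
```

Call:
jog_arm:
  targets:
    - [1,0,0,20,0,0,0]
    - [1,0,0,60,0,0,0]
    - [1,0,0,105,0,0,0]
    - [1,-4,3,105,0,0,-8]
    - [1,-8,5,105,0,0,-16]
    - [1,-12,8,105,0,0,-24]
    - [1,-16,10,105,0,0,-32]
    - [1,-20,13,105,0,0,-40]
    - [1,-24,16,105,0,0,-48]
    - [1,-28,18,105,0,0,-56]
    - [1,-32,21,105,0,0,-64]
    - [1,-36,23,105,0,0,-72]
    - [1,-40,26,105,0,0,-80]
    - [1,-44,28,105,0,0,-88]
    - [1,-48,31,105,0,0,-96]
    - [1,-52,34,105,0,0,-104]
    - [1,-56,36,105,0,0,-112]
    - [1,-60,39,105,0,0,-120]
    - [1,-64,42,105,0,0,-128]
    - [1,-68,44,105,0,0,-136]

```text
t: 38.35
tcp_pos: [0.5639, 0.2484, 0.2831]
tcp_rot: [-3.137, 0.006, 1.074]
contact_force: [0.2, 0.0, -1.1]
width: 0.01
```

Call:
jog_arm:
  targets:
    - [1,0,0,0,0,0,-3.2]
    - [1,0,0,0,0,0,-3.2]
    - [1,0,0,0,0,0,-3.2]

```text
t: 38.65
tcp_pos: [0.5641, 0.2482, 0.2833]
tcp_rot: [-3.137, 0.006, 1.026]
contact_force: [0.3, -0.7, -0.9]
width: 0.0097
```

```bash
python3 - <<'E'
from h import *
from kin import *
np.set_printoptions(precision=4,suppress=True)
a=crop("side",170,70,330,210,5,"s23.png")
a=crop("top",160,140,320,260,5,"t23.png")
s=read_state(); print(s["t"],s["joint_pos"],s["tcp_pos"],s["tcp_rot"],s["contact_force"],s["width"]);print(rpy(s["tcp_rot"]).as_matrix())
E
```

```text
38.75 [ 0.3594  0.1549  1.093  -0.0002  1.9013  0.9048] [0.5641 0.2482 0.2833] [-3.1371  0.0061  1.0254] [-0.833  -0.7455 -0.928 ] 0.010101829094085382
[[ 0.5188  0.8549 -0.007 ]
 [ 0.8549 -0.5188 -0.0029]
 [-0.0061 -0.0045 -1.    ]]
```

View pics/s23.png

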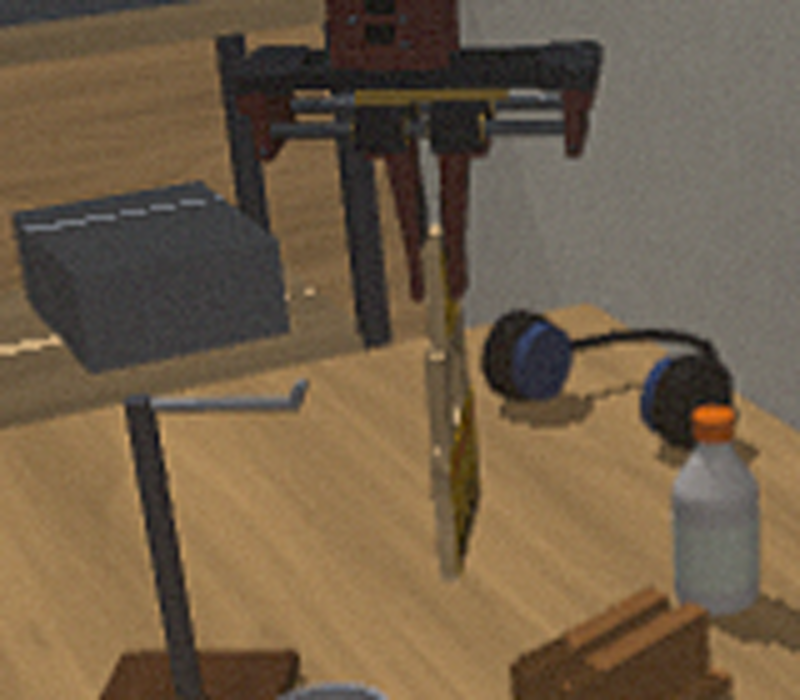

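View pics/t23.png

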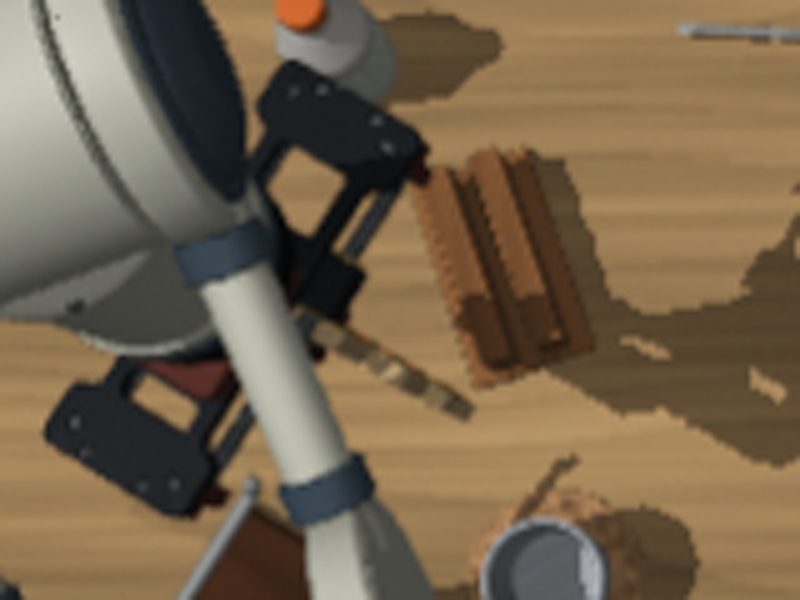

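Call:
jog_arm:
  targets:
    - [1,-10,6,-3,0,0,0]
    - [1,-22,13,-3,0,0,0]
    - [1,-34,20,-3,0,0,0]
    - [1,-46,28,-3,0,0,0]
    - [1,-58,35,-3,0,0,0]
    - [1,-70,43,-3,0,0,0]
    - [1,-82,50,-3,0,0,0]
    - [1,-94,58,-3,0,0,0]
    - [1,-102,63,-3,0,0,0]
    - [1,-107,65,-3,0,0,0]
    - [1,-107,65,-3,0,0,0]

```text
t: 39.85
tcp_pos: [0.4566, 0.3137, 0.2807]
tcp_rot: [-3.137, 0.006, 1.025]
contact_force: [-0.7, -0.5, -1.0]
width: 0.0095
```

```bash
python3 - <<'E'
from h import *
from kin import *
np.set_printoptions(precision=4,suppress=True)
a=crop("side",150,70,310,210,5,"s24.png")
a=crop("top",160,170,320,290,5,"t24.png")
s=read_state(); print(s["t"],s["joint_pos"],s["tcp_pos"],s["contact_force"],s["width"])
E
```

```text
39.95 [ 0.5386 -0.0159  1.2768  0.001   1.8879  1.0856] [0.4572 0.3132 0.2805] [ 0.062   0.6737 -0.9261] 0.010079871074036932
```

View pics/s24.png

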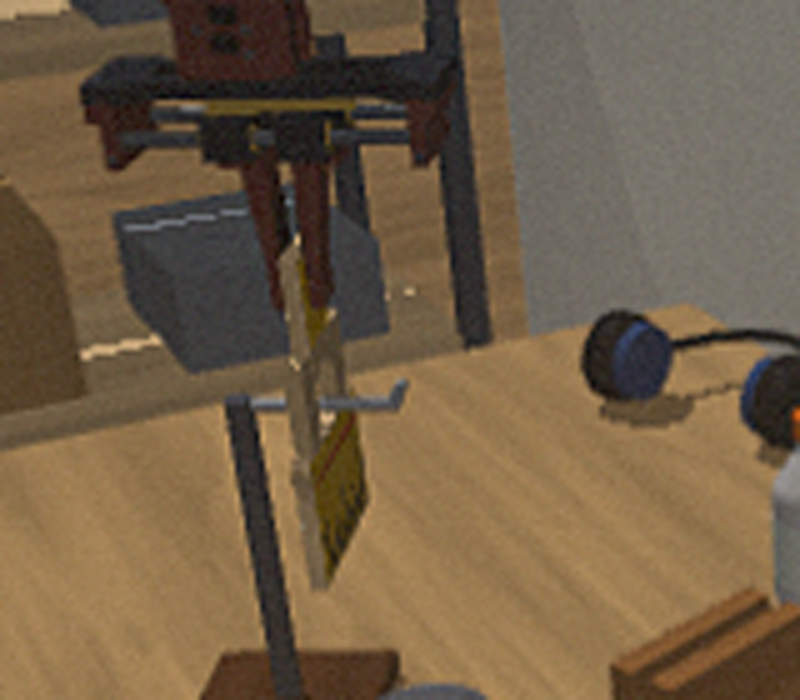

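View pics/t24.png

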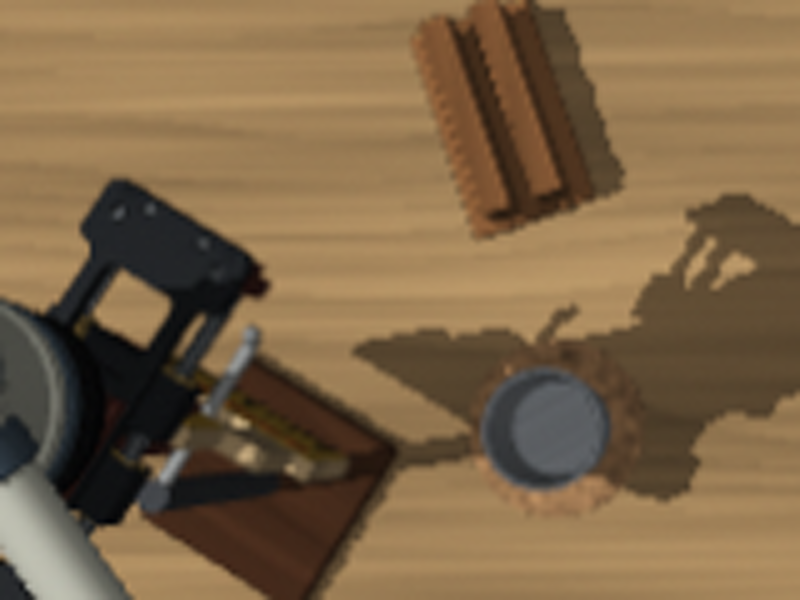

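Call:
jog_arm:
  targets:
    - [1,0,0,-8,0,0,0]
    - [1,0,0,-16,0,0,0]
    - [1,0,0,-22,0,0,0]
    - [1,0,0,-24,0,0,0]
    - [1,0,0,-25,0,0,0]
    - [1,0,0,-26,0,0,0]
    - [1,0,0,-26,0,0,0]

```text
t: 40.65
tcp_pos: [0.4571, 0.3133, 0.2547]
tcp_rot: [-3.137, 0.006, 1.024]
contact_force: [0.2, -0.2, -1.1]
width: 0.0097
```

Call:
jog_arm:
  targets:
    - [1,0,0,-1,0,0,0]
    - [1,0,0,-2,0,0,0]
    - [1,0,0,-2,0,0,0]

```text
t: 40.95
tcp_pos: [0.4572, 0.3135, 0.2539]
tcp_rot: [-3.138, 0.004, 1.024]
contact_force: [-0.8, 0.3, 4.6]
width: 0.0099
```

```bash
python3 - <<'E'
from h import *
np.set_printoptions(precision=4,suppress=True)
a=crop("side",150,70,310,210,5,"s25.png")
for i in range(3):
    grab_frame("top"); s=read_state(); print(s["t"],s["tcp_pos"],s["contact_force"],s["width"])
E
```

```text
41.05 [0.4572 0.3134 0.2539] [-1.1082 -0.9147  5.4059] 0.009685780193809902
41.1 [0.4572 0.3135 0.2538] [-0.9517 -0.6475  5.617 ] 0.00985416673035034
41.15 [0.4572 0.3134 0.2539] [-0.4762 -0.6753  5.7166] 0.00995579606714273
```

View pics/s25.png

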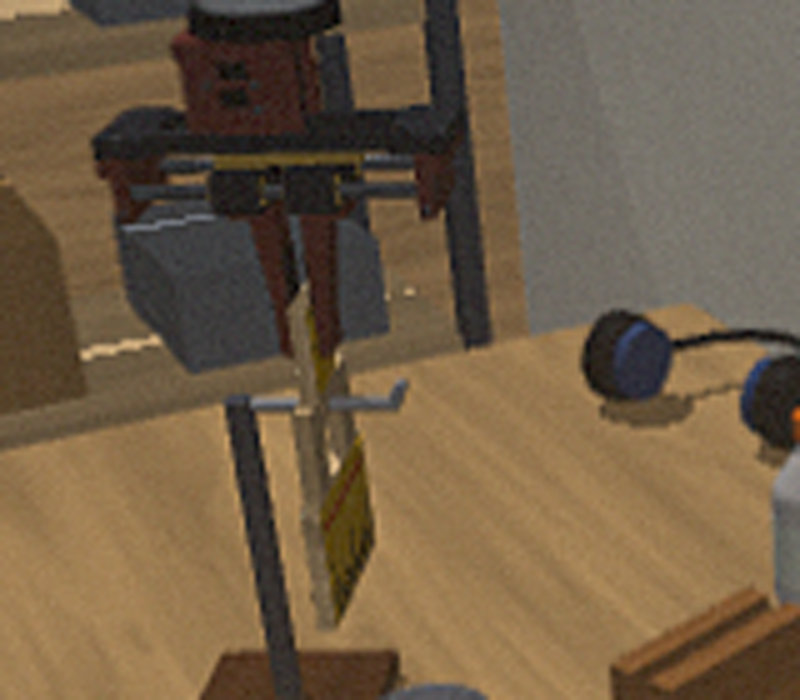

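Call:
jog_arm:
  targets:
    - [1,0,0,1,0,0,0]
    - [0.5,0,0,1,0,0,0]
    - [0.2,0,0,1,0,0,0]
    - [0.0,0,0,1,0,0,0]
    - [0.0,0,0,1,0,0,0]
    - [0.0,0,0,1,0,0,0]
    - [0.0,0,0,20,0,0,0]
    - [0.0,0,0,50,0,0,0]
    - [0.0,0,0,90,0,0,0]
    - [0.0,20,-50,100,0,0,0]
    - [0.0,40,-100,100,0,0,0]
    - [0.0,40,-150,100,0,0,0]
    - [0.0,40,-200,100,0,0,0]
    - [0.0,0,-250,100,0,0,0]
    - [0.0,-40,-280,100,0,0,0]
    - [0.0,-40,-280,100,0,0,0]
    - [0.0,-40,-280,100,0,0,0]

```text
t: 42.85
tcp_pos: [0.4158, 0.0319, 0.3539]
tcp_rot: [-3.14, 0.004, 1.021]
contact_force: [-0.0, 0.5, 0.5]
width: 0.0442
```

```bash
python3 - <<'E'
from h import *
np.set_printoptions(precision=4,suppress=True)
a=crop("side",150,100,470,340,2.5,"s26.png");a=crop("top",170,100,490,300,2.5,"t26.png")
s=read_state(); print(s["t"],s["tcp_pos"],s["contact_force"],s["width"])
E
```

```text
42.95 [0.4173 0.0334 0.3528] [ 0.3509 -0.0837  0.1842] 0.04396485040175288
```

View pics/s26.png

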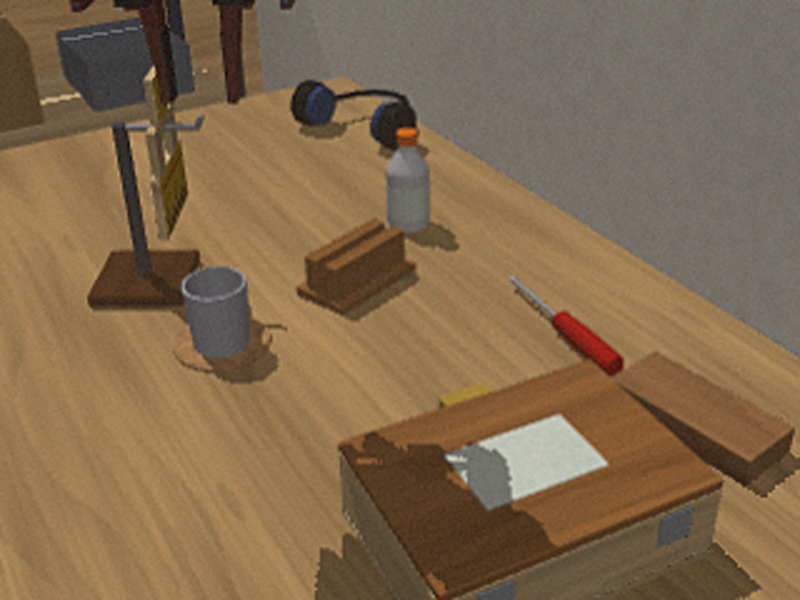

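View pics/t26.png

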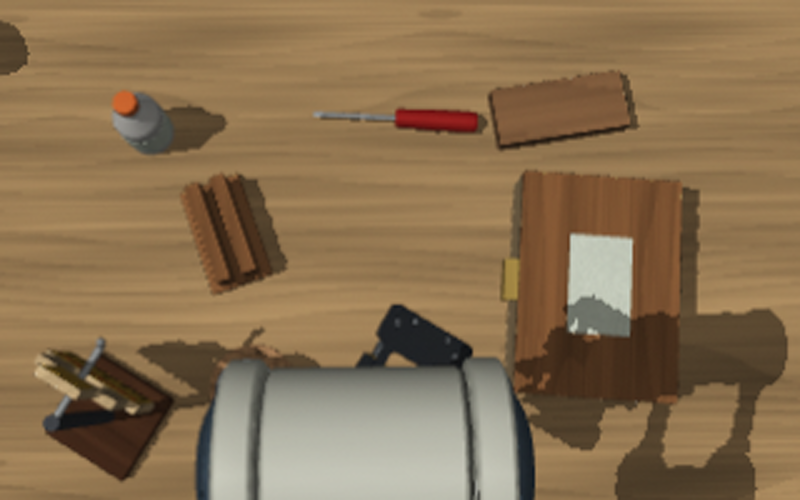

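Call:
jog_arm:
  targets:
    - [0,10,-40,20,0,0,0]
    - [0,20,-80,40,0,0,0]
    - [0,30,-120,40,0,0,0]
    - [0,40,-165,40,0,0,0]
    - [0,40,-210,40,0,0,0]
    - [0,40,-255,40,0,0,0]
    - [0,40,-300,40,0,0,0]
    - [0,40,-345,40,0,0,0]
    - [0,40,-390,40,0,0,0]
    - [0,30,-420,40,0,0,0]
    - [0,30,-420,40,0,0,0]
    - [0,30,-420,40,0,0,0]

```text
t: 44.15
tcp_pos: [0.4483, -0.3868, 0.3908]
tcp_rot: [-3.135, 0.005, 1.025]
contact_force: [-0.1, 1.1, 0.6]
width: 0.0439
```

```bash
python3 - <<'E'
from h import *
np.set_printoptions(precision=4,suppress=True)
a=crop("side",150,100,470,340,2.5,"s27.png");b=crop("top",170,100,490,300,2.5,"t27.png")
s=read_state(); print(s["t"],s["tcp_pos"])
for n in("cup","mat_top","gauge"):
  for cam in("top","side"):
    for e in outline_of(n,cam)[:2]:
      ys,xs=np.nonzero(e["pixels"]); print(n,cam,round(e["conf"],2),e["uv"],xs.min(),ys.min(),xs.max(),ys.max())
E
```

```text
44.25 [ 0.4483 -0.3856  0.3923]
cup top 0.65 [271.3, 253.2] 256 244 281 267
cup top 0.64 [405.4, 214.3] 370 168 442 260
cup side 0.81 [237.7, 226.7] 223 207 249 243
mat_top top 0.87 [281.4, 256.5] 253 238 288 273
mat_top top 0.35 [202.4, 251.4] 184 240 230 264
mat_top side 0.82 [239.1, 244.6] 219 228 257 248
gauge top 0.85 [202.2, 251.7] 184 239 231 264
gauge side 0.73 [213.5, 164.1] 207 126 224 195
```

View pics/t27.png

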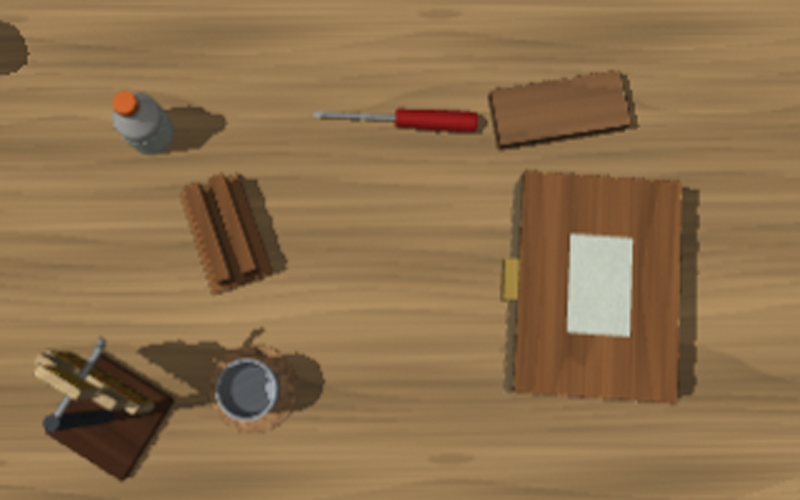

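View pics/s27.png

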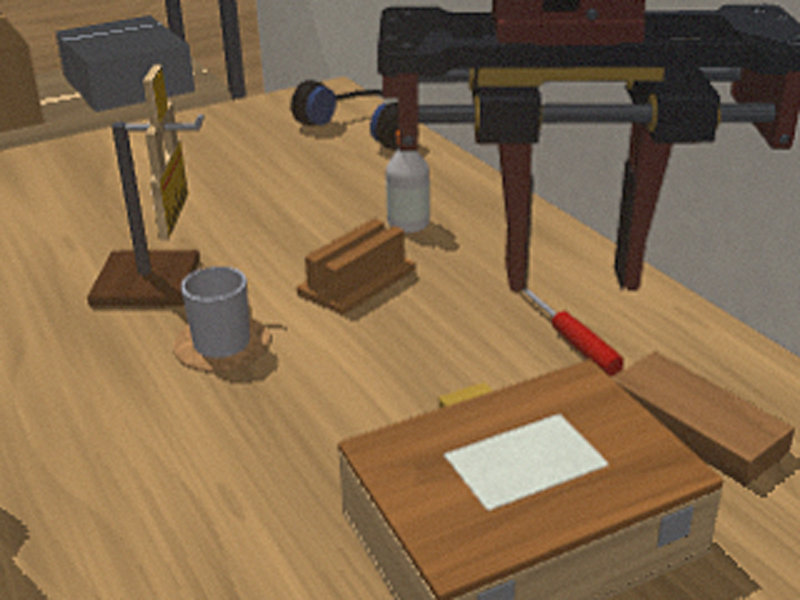

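```bash
python3 - <<'E'
from h import *
np.set_printoptions(precision=4,suppress=True)
c=lambda x,y:((x+.5)/2.5+170-.5,(y+.5)/2.5+100-.5)
s=lambda x,y:((x+.5)/2.5+150-.5,(y+.5)/2.5+100-.5)
print("cup",onz("top",c(247,389),.079),onz("side",s(215,287),.079),"mat (.446,.169)")
print("lid front",tri(s(340,443),c(513,391)),tri(s(597,361),c(523,171)))
print("lid hinge",tri(s(440,596),c(679,402)),tri(s(721,484),c(682,182)))
E
```

```text
cup [0.4476 0.1692 0.079 ] [0.4472 0.1612 0.079 ] mat (.446,.169)
lid front (array([ 0.4433, -0.1224,  0.0771]), np.float64(0.003370969802099669)) (array([ 0.693 , -0.1448,  0.076 ]), np.float64(0.00992168149044761))
lid hinge (array([ 0.4275, -0.3028,  0.0803]), np.float64(0.0007657898130217248)) (array([ 0.6736, -0.3228,  0.0766]), np.float64(4.2978396968860406e-05))
```

```bash
python3 - <<'E'
from station import *
print(read_state()["contact_force"]); print(hand_in())
E
```

```text
[ 0.14858753 -0.56664866 -0.14583891]
the job is handed in; nothing more can be done
None
```

I cleared the bench and handed the job in at about 44 s of the 210 s allowed; `hand_in` gave no verdict.

- **Case:** I laid the one pull in the case and emptied the four knobs in from the cup. Both showed inside on the last look before the lid came down.
- **Lid:** I pressed it down until it stopped moving at about 28 N, past the roughly 15 N the catch needs. The fingertips then stood about 80 mm above the bench, where the top of a shut lid should be. The last pictures put its corners level, at 76–80 mm.
- **Cup:** It stands upright and empty on the mat. The top camera puts it about 2 mm from the mat centre and the side camera about 8 mm; the limit is 27 mm.
- **Gauge:** It hangs upright on the hook by its hole, with the yellow face and the hook's end pointing away from the post. The hook took its weight before I let go.
- **Other things:** The glue bottle and the screwdriver look unmoved in the last pictures, and the gripper was clear of everything.

**Checks that disagreed or failed:** the detector never found the knobs, and it also gave a few false matches. I counted the knobs and pulls from the pictures by eye, so a knob or pull hidden from both cameras would have been missed. One lid corner fitted poorly between the two cameras, about 10 mm apart.

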